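Level the casting table with a wedge

TASK

The small hinged casting table has sagged at its front edge. Move the bottle that stands in the way and stand it upright somewhere clear, then push the taller of the two steel wedges, thin end first, between the guides under the middle of the low front edge until the table top sits level, and let go so that the wedge alone holds it. Do not tip the bottle, and leave the two jars and the tall amber bottle where they are.

Things in the scene. Friction and masses are not known exactly. Their poses are not given: they have to be found in the camera images.
- frame: Fixed frame of the table. Origin on the worktop under the table's middle; +x from the open low front to the hinge (x 0.05), z up. x -0.056 to 0.066, 140 mm wide, hinge cheeks 42 mm high. Two rails 10 mm high, x -0.055 to 0.015, inner faces at y = +-0.022: the 34 mm wide wedge slides on the worktop between them towards +x, free up to x 0.040.
- plate (a joint): Tilt (rad) of the hinged aluminium table top (115 x 104 x 8 mm, a 12 mm high petri dish and a small round level fixed on it): 0 level, negative front low (rests at -0.11 at the start), positive front too high (at most 0.09). About 0.45 kg, no spring: it falls back unless held. Pushing the wedge in takes some 3 to 12 N.
- plate_edge (a point): Middle of the plate's front edge, on its top face: 34 mm above the worktop when level, about 22 mm at the start; 6 mm in front of the nose bar's centre line. Moves with the plate
- nose (a point): Point fixed to the frame at x -0.05, y 0, z 18 mm: underside of the nose bar when the plate is level. The bar (round steel, 8 mm, 44 mm long across the lane, under the plate's front edge) rides on the wedge's slope; its underside is about 7 mm above the worktop at the start. Axes as the frame.
- wedge_tall: The wedge to use: steel, 34 mm wide, 0.12 kg, black upright grip 24 x 24 mm, top 58 mm high. Origin on the flat underside below the grip's centre, +x to the thin end. Heel block x -0.015 to 0.020, 24 mm high; then a straight slope down to 3 mm at the toe, x 0.105. Level when the grip's centre is about 44 mm before the nose bar; 1 mm further in lifts it 0.25 mm. Friction holds it.
- wedge_tall_toe (a point): Middle of the toe (thin end) of the tall wedge, on its underside. Axes as the wedge
- wedge_low: A second, thinner wedge: same footprint, grip and origin, but its slope is only 12 mm high at the heel, too thin to level the table. The two wedges lie side by side to the right and may be in either order
- enzyme_bottle: Upright plastic bottle with screw cap, 48 mm diameter, 96 mm high, 0.12 kg, in the wedge's way before the table's low edge. Origin at the centre of its underside. Room to set it down: the worktop's front edge runs about along x = 0.40 + 0.25 y (world); on the left the tall fume cabinet has its near corner at about x 0.53, y 0.03 and goes back from there.
- jar_side: Sample jar, 52 mm diameter, 72 mm high, beside the table. Origin at the centre of its underside. Leave it
- jar_back: Sample jar, 52 mm diameter, 72 mm high, beyond the wedges. Origin at the centre of its underside. Leave it
- amber_bottle: Tall bottle, 63 mm diameter, 136 mm high, near the worktop's front edge on the right. Origin at the centre of its underside. Leave it
There are look-alikes about, which are no part of the job. Leave any green or purple look-alike of the enzyme_bottle alone.

How it is judged:
By the outcome, as a careful person would: the job done as asked, in the order asked, and still so for the second after the job is handed in, with the robot touching nothing.
It also fails if it takes over 62 s, if anything falls off the work surface, if the arm or the gripper's body presses on something with over 40 N, if the wrist force passes 120 N, or if a joint passes its speed limit or range.

ROBOT

A 6-joint arm with a two-finger parallel gripper is mounted at the origin on a cart in front of the work surface, level with it; the furniture and walls round the work are solid. World frame = base frame: x ahead of the robot, y to its left, z up, the work surface at z = 0. Lengths are in m, angles in rad, forces in N, time in s.
With the tool pointing down it reaches from about 0.325 to 0.9 m from the base axis. Payload 3.5 kg.
Tool frame: the origin (TCP) lies midway between the tips of the shut fingers; the grasp point (between the pads) lies 19 mm behind it; z points along the fingers, y is the line along which they close (so a half turn about z gives the same grasp; the last joint's range is limited). The gripper opens to 85 mm and grips with 20 to 120 N. Pads are 22 mm wide; open, the fingers measure 114 mm over their backs; the gripper's body (76 mm by 85 mm) begins 54 mm behind the grasp point. The pads swing forward as they close: fully open they stand 13 mm farther back than shut.
Start: joints at [-1.418, 0.276, -0.026, 1.268, 0, 1.467], TCP at [0.158, -0.605, 0.231] pointing down, gripper open.
Joint ranges: [-3.12, 3.12], [-0.85, 1.88], [-1.08, 1.24], [-1.95, 2.15], [-1.57, 1.53], [-3.14, 3.14]. Speed limits (rad/s): [2.57, 2.57, 3.14, 3.14, 3.14, 3.14].

INTERFACE

Orientations are given as a unit quaternion [x, y, z, w].
In Python, from workcell import monitor, grab_frame, camera_params, order gives the robot as it stands. The module is installed in compiled form; this text tells all that it offers.
- The arm moves only by the shell command python3 -m pendant 'ROWS'. ROWS is text: rows parted by semicolons, each of 7 numbers parted by spaces: the turn, a rotation vector about the world's x, y, z in degrees, then the shift along the world's x, y, z in m, then the opening, from 0 (shut) to 1 (fully open). A call has exactly 8 rows; each row shifts and turns the commanded pose from where the row before left it; what a row does not reach is not made up. A row lasts 1/12 s, in which the tool goes at most 41.7 mm and 7.16 degrees, less where a joint would pass 70% of its speed; a pose out of reach is approached as far as the arm can. A call with a gripper value outside its range is refused whole. The fingers move at their own pace and stop on an object; the grip force is fixed at half the most. Time passes only in rows, so rows that do not move let the fingers close, or fill a call up. It gives the time, the measured TCP pose, the force, the opening and the grip force at its end, in the units of the state.
- monitor.state(): the state, without advancing time (a new reading comes with each control period).
- grab_frame(name): name is "scene" or "top" or "wrist"; returns the picture (384x512x3 uint8, red, green, blue); there is no depth.
- camera_params(name): a dict with "K" (3x3 intrinsics, pixels), "R" (3x3) and "t" (3): a world point X has camera coordinates R X + t; the wrist camera has in their place "mount" (4x4, takes a point from camera to tool coordinates, whose origin is the TCP and whose axes are the flange's). Camera axes: x right, y down, z forward; pixel columns grow to the right and rows downward; lengths in m; the calibration is good to about 2 mm. A picture is of the moment at which its call begins: read the wrist's pose just before it. camera_params takes no time and is no camera call.
- order.hand_in(): hands the job in; it is judged then, once.
The state is a dict: "time_s": time; "joints": joint angles; "qvel": joint speeds; "joint_torque": joint torques, N m; "eef_pos": TCP position; "orientation": TCP orientation; "force": force on the tool from outside, world axes, zero at the start; "torque": the same for the moment, N m; "opening": opening from 0.0 (shut) to 1.0 (fully open); "gripper_force": force on a finger pad.
Only numpy, scipy, OpenCV 4.12 (cv2) and the standard library are available. Lean on these libraries where they do the work, as an engineer would, in place of code of your own. Each camera call takes 0.05 s, during which the arm holds its last target. There are 200 camera calls.

## Working session

There is one attempt and no reset: what is moved stays moved. The work goes in short steps, Python scripts to look and compute and a shell command to move; the robot and the scene stay as the last step left them, time stands still between calls to the robot, and variables do not carry over. Pictures are saved under pics/ and viewed, at most 10 in all, crops included, and the job is handed in when it is done.

```bash
mkdir -p pics
python3 - <<'E'
from workcell import monitor, grab_frame, camera_params
import cv2
s=monitor.state(); print(s['time_s'],s['eef_pos'],s['orientation'],s['opening'])
for n in ['scene','top']:
    im=grab_frame(n); cv2.imwrite(f'pics/{n}.png',cv2.resize(im[:,:,::-1],(800,600))); cv2.imwrite(f'{n}_raw.png',im[:,:,::-1])
    p=camera_params(n);print(n,p['K'],p['R'],p['t'])
print(camera_params('wrist'))
E
```

```text
0.0 [ 0.15800731 -0.60389379  0.23015139] [ 9.91829905e-01  1.27562605e-01 -2.13633320e-05 -1.10529655e-03] 1.0011995160276492
scene [[471.27970014   0.         251.95904589]
 [  0.         471.27970014 196.94100869]
 [  0.           0.           1.        ]] [[ 0.57644658 -0.81685025 -0.02156399]
 [-0.38246038 -0.24639148 -0.89051407]
 [ 0.72210346  0.52158116 -0.45444438]] [-0.49558454  0.16262806  1.03176854]
top [[487.28841558   0.         262.30271729]
 [  0.         487.28841558 196.32734579]
 [  0.           0.           1.        ]] [[-0.01197676 -0.99975745 -0.01848222]
 [-0.99546739  0.01366527 -0.09411665]
 [ 0.09434638  0.01727124 -0.9953896 ]] [-0.24422662  0.49931979  1.22804787]
{'K': array([[287.06471343,   0.        , 252.96135368],
       [  0.        , 287.06471343, 194.69932924],
       [  0.        ,   0.        ,   1.        ]]), 'mount': array([[-1.27550353e-03, -9.58540424e-01, -2.84953730e-01,
         7.26200427e-02],
       [ 9.99998788e-01, -9.68359280e-04, -1.21876091e-03,
         1.30117230e-03],
       [ 8.92294011e-04, -2.84954939e-01,  9.58540498e-01,
        -1.42665715e-01],
       [ 0.00000000e+00,  0.00000000e+00,  0.00000000e+00,
         1.00000000e+00]])}
```

View pics/scene.png

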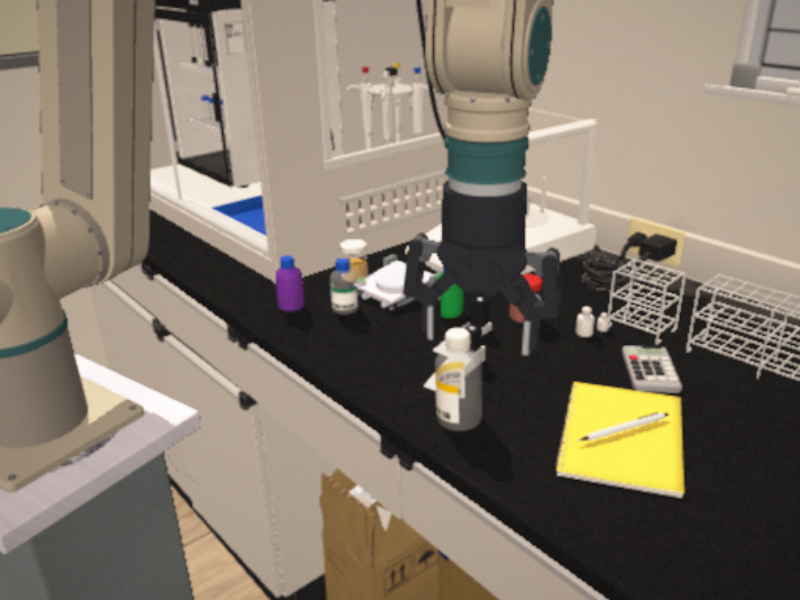

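View pics/top.png

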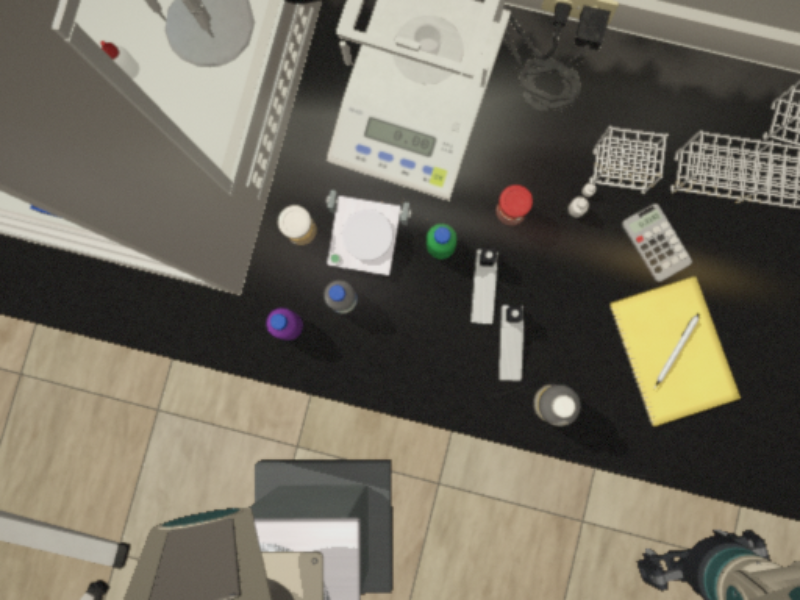

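The scene view shows the clear grey enzyme bottle with a blue cap at (343,285), with the sagged table behind it at (400,283). In the top view the bottle is at (338,295), the plate at (364,236), and the wedges have their grips at (487,256) and (514,314), toes towards the robot. Green (441,240) and purple (283,323) are look-alikes.

```bash
cat > h.py <<'E'
import numpy as np, cv2
from scipy.spatial.transform import Rotation as Ro
from workcell import monitor, grab_frame, camera_params
def cam(n,s=None):
    p=camera_params(n)
    if n!='wrist': return p['K'],np.array(p['R']),np.array(p['t'])
    R=Ro.from_quat(s['orientation']).as_matrix(); T=np.eye(4);T[:3,:3]=R;T[:3,3]=s['eef_pos']
    M=np.linalg.inv(T@p['mount']); return p['K'],M[:3,:3],M[:3,3]
def ray(c,uv,z):
    K,R,t=c; C=-R.T@t; d=R.T@np.linalg.solve(K,[uv[0],uv[1],1]); return (C+d*(z-C[2])/d[2]).round(4)
def proj(c,X):
    K,R,t=c; q=K@(R@np.array(X)+t); return (q[:2]/q[2]).round(1)
E
python3 - <<'E'
from h import *
c=cam('top'); f=.64
P=lambda u,v,z: ray(c,((u+.5)*f-.5,(v+.5)*f-.5),z)
im=cv2.imread('top_raw.png')
hsv=cv2.cvtColor(im,cv2.COLOR_BGR2HSV)
m=cv2.inRange(hsv,(100,120,60),(130,255,255))
n,_,st,ce=cv2.connectedComponentsWithStats(m)
for i in range(1,n):
    if st[i,4]>30: print('blue',ce[i]/f,st[i,4],ray(c,ce[i],.096))
# plate: white blob; wedges: bright low-sat blobs
w=((hsv[:,:,2]>110)&(hsv[:,:,1]<60)).astype('uint8')
n,l,st,ce=cv2.connectedComponentsWithStats(w)
for i in range(1,n):
    x,y=ce[i]/f
    if st[i,4]>150 and 200<x<620 and 180<y<420:
        pts=np.argwhere(l==i)[:,::-1].astype(np.float32)
        b=cv2.boxPoints(cv2.minAreaRect(pts)); print('white',(x,y),st[i,4]); [print('   ',(q/f).round(),ray(c,q,.012)) for q in b]
for nm,u,v in [('gripA',487,256),('gripB',514,313)]: print(nm,P(u,v,.058))
print('jars',P(295,220,.072),P(515,200,.072),'amber',P(563,407,.136))
print('plate',[P(*q) for q in [(336,198,.034),(400,204,.034),(390,274,.022),(329,266,.022)]])
s=cv2.imread('scene_raw.png')[160:260,170:350]
t=im[140:260,280:360]
a=cv2.resize(s,(800,444),interpolation=cv2.INTER_CUBIC); cv2.imwrite('pics/sc.png',a)
E
```

```text
blue [441.42530488 234.87042683] 82 [ 0.6007 -0.3024  0.096 ]
blue [336.31756757 292.46199324] 74 [ 0.5129 -0.1384  0.096 ]
blue [278.09278351 321.35953608] 97 [ 0.4692 -0.0481  0.096 ]
white (np.float64(363.63257671026156), np.float64(232.6348717303823)) 1988
    [315. 263.] [ 0.5726 -0.0939  0.012 ]
    [328. 190.] [ 0.6969 -0.1149  0.012 ]
    [411. 204.] [ 0.6703 -0.2551  0.012 ]
    [399. 277.] [ 0.5467 -0.2329  0.012 ]
white (np.float64(293.7888466850829), np.float64(220.77434392265192)) 362
    [278. 236.] [ 0.6191 -0.0315  0.012 ]
    [278. 205.] [ 0.6723 -0.0312  0.012 ]
    [311. 205.] [ 0.6714 -0.0865  0.012 ]
    [311. 236.] [ 0.6182 -0.0865  0.012 ]
white (np.float64(483.0002310536044), np.float64(292.38678373382623)) 541
    [470. 321.] [ 0.4714 -0.3488  0.012 ]
    [475. 250.] [ 0.5909 -0.3607  0.012 ]
    [498. 251.] [ 0.5873 -0.3973  0.012 ]
    [492. 323.] [ 0.4679 -0.3851  0.012 ]
white (np.float64(510.16990821678326), np.float64(347.87478146853147)) 572
    [498. 379.] [ 0.3763 -0.3927  0.012 ]
    [501. 304.] [ 0.4988 -0.401   0.012 ]
    [524. 305.] [ 0.4966 -0.4384  0.012 ]
    [520. 380.] [ 0.3742 -0.4297  0.012 ]
white (np.float64(558.4110169491526), np.float64(404.4014830508474)) 295
    [539. 413.] [ 0.3214 -0.4586  0.012 ]
    [546. 388.] [ 0.3606 -0.471   0.012 ]
    [578. 397.] [ 0.345  -0.5232  0.012 ]
    [571. 422.] [ 0.3059 -0.5106  0.012 ]
white (np.float64(334.27244208494204), np.float64(414.3701737451737)) 259
    [311. 426.] [ 0.3043 -0.0871  0.012 ]
    [321. 397.] [ 0.3512 -0.103   0.012 ]
    [353. 407.] [ 0.3334 -0.1552  0.012 ]
    [343. 436.] [ 0.2866 -0.1392  0.012 ]
gripA [ 0.573  -0.3752  0.058 ]
gripB [ 0.4809 -0.416   0.058 ]
jars [ 0.6334 -0.0694  0.072 ] [ 0.6601 -0.4204  0.072 ] amber [ 0.335 -0.475  0.136]
plate [array([ 0.6773, -0.1307,  0.034 ]), array([ 0.6655, -0.2362,  0.034 ]), array([ 0.5512, -0.2181,  0.022 ]), array([ 0.566 , -0.1174,  0.022 ])]
```

View pics/sc.png

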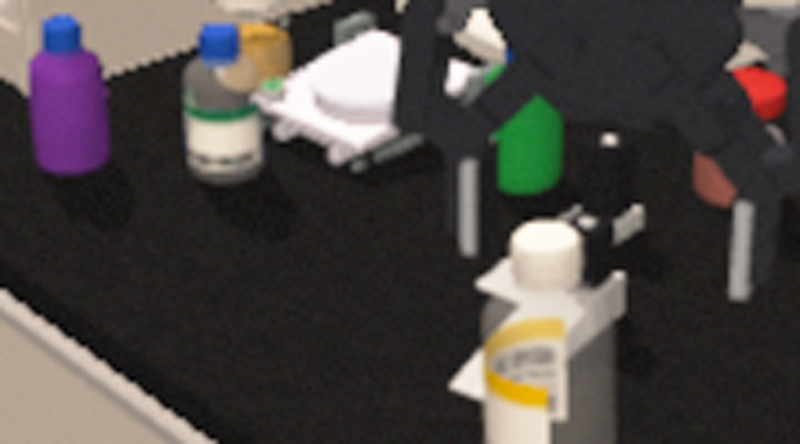

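The scene crop shows the near wedge at about (612,290) with a taller heel face than the far one at (630,225), though it isn't clear. I'll check from close by on the way to the bottle.

```bash
R="" ; python3 -m pendant '0 0 -1.25 .0182 .0128 .002 1;0 0 -1.25 .0182 .0128 .002 1;0 0 -1.25 .0182 .0128 .002 1;0 0 -1.25 .0182 .0128 .002 1;0 0 -1.25 .0182 .0128 .002 1;0 0 -1.25 .0182 .0128 .002 1;0 0 -1.25 .0182 .0128 .002 1;0 0 -1.25 .0182 .0128 .002 1'
python3 -m pendant '0 0 -1.25 .0182 .0128 .002 1;0 0 -1.25 .0182 .0128 .002 1;0 0 -1.25 .0182 .0128 .002 1;0 0 -1.25 .0182 .0128 .002 1;0 0 -1.25 .0182 .0128 .002 1;0 0 -1.25 .0182 .0128 .002 1;0 0 -1.25 .0182 .0128 .002 1;0 0 0 0 0 0 1'
python3 - <<'E'
from h import *
s=monitor.state(); im=grab_frame('wrist')[:,:,::-1]; cv2.imwrite('w1.png',im); cv2.imwrite('pics/w1.png',cv2.resize(im,(800,600)))
np.save('w1.npy',[s],allow_pickle=True)
c=cam('wrist',s)
for n,X in [('A',[.573,-.3752,.058]),('B',[.481,-.416,.058])]: print(n,proj(c,X)/.64)
E
```

```text
time_s: 0.77
eef_pos: [0.3043, -0.5011, 0.2468]
orientation: [0.999, 0.04, -0.0, -0.001]
force: [-0.1, -0.4, -0.4]
opening: 1.001
gripper_force: 0.0
time_s: 1.43
eef_pos: [0.4336, -0.4104, 0.2612]
orientation: [0.999, -0.034, 0.001, -0.001]
force: [-0.6, -0.4, 0.6]
opening: 1.003
gripper_force: 0.0
A [330.3125  76.25  ]
B [397.5     206.09375]
```

View pics/w1.png

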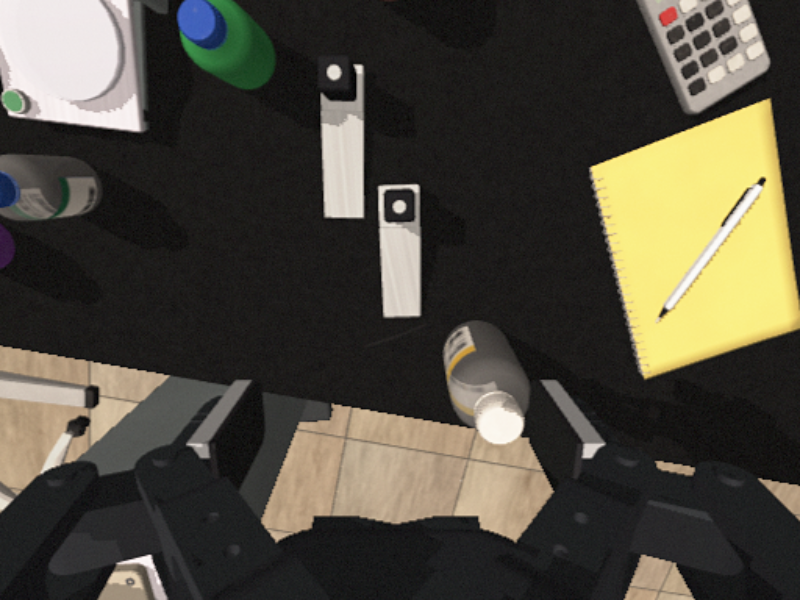

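The wrist view confirms the wedge grips at (337,75) and (399,206), matching the predicted projections. The heel heights aren't clear from above. The scene view will settle that once the arm is over the bottle.

```bash
python3 -m pendant '0 0 -.4 .004 .034 -.004 1;0 0 -.4 .004 .034 -.004 1;0 0 -.4 .004 .034 -.004 1;0 0 -.4 .004 .034 -.004 1;0 0 -.4 .004 .034 -.004 1;0 0 -.4 .004 .034 -.004 1;0 0 -.4 .004 .034 -.004 1;0 0 -.4 .004 .034 -.004 1'
python3 - <<'E'
from h import *
import pickle
s=monitor.state(); im=grab_frame('wrist')[:,:,::-1].copy(); sc=grab_frame('scene')[:,:,::-1].copy()
cv2.imwrite('w2.png',im); cv2.imwrite('sc2.png',sc); pickle.dump(s,open('w2.pkl','wb'))
c=cam('scene')
k=5; crop=(270,170,360,250) # x0,y0,x1,y1
big=cv2.resize(sc[crop[1]:crop[3],crop[0]:crop[2]],None,fx=k,fy=k,interpolation=cv2.INTER_CUBIC)
for n,g,a in [('A',[.573,-.3752],174.3),('B',[.481,-.416],176)]:
    a=np.radians(a);ux=np.array([np.cos(a),np.sin(a)]);uy=np.array([-ux[1],ux[0]])
    for h,col in [(0,(255,0,0)),(.012,(0,255,255)),(.024,(0,0,255))]:
        for lx,ly in [(-.015,.017),(-.015,-.017),(.02,.017),(.02,-.017)]:
            q=proj(c,[*(np.array(g)+lx*ux+ly*uy),h]); 
            cv2.circle(big,tuple(int(v) for v in (q-crop[:2]+.5)*k),3,col,1)
cv2.imwrite('pics/mix.png',np.vstack([cv2.resize(im,(450,338)),cv2.resize(big[:400,:450],(450,400))])[:, :].copy() if 0 else np.hstack([cv2.resize(im,(450,338)),np.vstack([big[:338],])[:, :350]]))
cv2.imwrite('pics/mix2.png',big)
print(s['eef_pos'],big.shape)
E
```

```text
time_s: 2.15
eef_pos: [0.4622, -0.1399, 0.2288]
orientation: [0.998, -0.064, -0.0, 0.0]
force: [-0.5, 0.5, 0.3]
opening: 1.0
gripper_force: 0.0
[ 0.46223687 -0.13985933  0.22878775] (400, 450, 3)
```

View pics/mix.png

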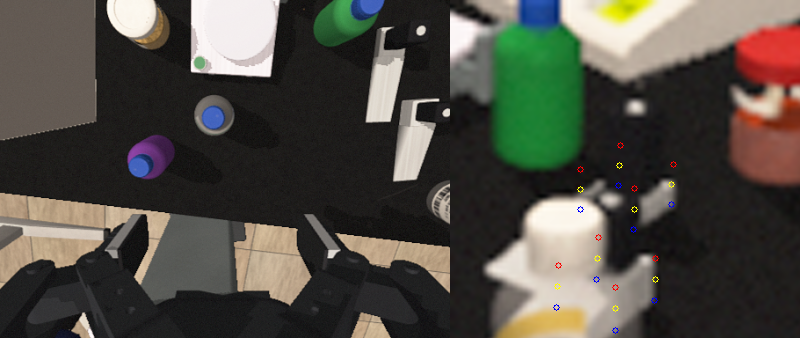

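In the scene overlay (right), the near wedge B reaches the 24 mm markers at (655,258), while A only reaches the 12 mm ones at (672,184). So B is the tall wedge. The wrist view (left) shows the bottle cap at (212,117) and the plate's front edge from (191,72) to (275,77).

Run:
```python
from h import *
import pickle
s=pickle.load(open('w2.pkl','rb')); c=cam('wrist',s); im=cv2.imread('w2.png'); hsv=cv2.cvtColor(im,cv2.COLOR_BGR2HSV)
m=cv2.inRange(hsv,(100,120,60),(130,255,255)); n,l,st,ce=cv2.connectedComponentsWithStats(m)
for i in range(1,n):
    if st[i,4]>40: print('blue',ce[i],ray(c,ce[i],.094))
w=((hsv[:,:,2]>150)&(hsv[:,:,1]<50)).astype('uint8')
n,l,st,ce=cv2.connectedComponentsWithStats(w)
# front edge of plate: lowest bright pixel per column; left/right sides: extremes per row
i=l[50,265]; L=(l==i); print(st[i])
cols=range(st[i][0]+6,st[i][0]+st[i][2]-6,4)
e=np.array([[u,np.max(np.where(L[:,u])[0])] for u in cols],float)
f=np.polyfit(e[:,0],e[:,1],1); r=e[:,1]-np.polyval(f,e[:,0]); print('res',r.round(1))
k=abs(r)<2; f=np.polyfit(e[k,0],e[k,1],1)
a,b=[st[i][0],np.polyval(f,st[i][0])],[st[i][0]+st[i][2]-1,np.polyval(f,st[i][0]+st[i][2]-1)]
A,B=ray(c,a,.018),ray(c,b,.018); d=A-B; print(a,b,A,B,(A+B)/2,np.linalg.norm(d),'yaw',np.degrees(np.arctan2(-d[0],d[1])))
```

```text
blue [416.01468429   9.24082232] [ 0.597  -0.2974  0.094 ]
blue [242.45062837 133.12387792] [ 0.5143 -0.1375  0.094 ]
blue [160.12151067 187.66174056] [ 0.472  -0.0483  0.094 ]
[ 217    0  101   87 7972]
res [ -3.1  -2.   -1.9  -1.7  -0.6  -0.4  -0.3  -0.2  -0.    1.1   1.3   1.4
   1.5   2.7   2.8   2.9   3.1   3.2   4.4   4.5   4.6   4.8 -28.1]
[np.int32(217), np.float64(81.4045454545454)] [np.int32(317), np.float64(86.63181818181818)] [ 0.5703 -0.1132  0.018 ] [ 0.5497 -0.2268  0.018 ] [ 0.56  -0.17   0.018] 0.11545267428691292 yaw -10.27821378730346
```

```bash
python3 -m pendant '0 0 0 .026 .0012 0 1;0 0 0 .026 .0012 0 1;0 0 0 0 0 -.038 1;0 0 0 0 0 -.038 1;0 0 0 0 0 -.038 1;0 0 0 0 0 -.038 1;0 0 0 0 0 -.038 1;0 0 0 0 0 0 1'
python3 -m pendant '0 0 0 0 0 0 .3;0 0 0 0 0 0 .3;0 0 0 0 0 0 .3;0 0 0 0 0 0 .3;0 0 0 0 0 0 .3;0 0 0 0 0 0 .3;0 0 0 0 0 0 .3;0 0 0 0 0 0 .3'
```

```text
time_s: 2.92
eef_pos: [0.5079, -0.1371, 0.032]
orientation: [0.998, -0.064, -0.007, -0.002]
force: [-2.8, 0.6, -0.6]
opening: 0.996
gripper_force: 0.0
time_s: 3.58
eef_pos: [0.5182, -0.1395, 0.0426]
orientation: [0.998, -0.063, 0.003, 0.001]
force: [-0.1, 0.7, 6.3]
opening: 0.527
gripper_force: 61.1
```

```bash
python3 -m pendant '0 0 0 0 0 .01 .3;0 0 0 0 0 .02 .3;0 0 0 0 0 .02 .3;0 0 0 -.01 -.022 0 .3;0 0 0 -.013 -.028 0 .3;0 0 0 -.013 -.028 0 .3;0 0 0 -.013 -.028 0 .3;0 0 0 -.011 -.024 0 .3'
python3 -m pendant '0 0 0 0 0 0 .3;0 0 0 0 0 -.015 .3;0 0 0 0 0 -.015 .3;0 0 0 0 0 -.01 .3;0 0 0 0 0 -.005 .3;0 0 0 0 0 -.001 .3;0 0 0 0 0 0 .3;0 0 0 0 0 0 .3'
```

```text
time_s: 4.25
eef_pos: [0.4545, -0.2699, 0.0908]
orientation: [0.998, -0.064, 0.0, 0.001]
force: [0.4, 0.2, -1.6]
opening: 0.53
gripper_force: 61.6
time_s: 4.92
eef_pos: [0.4557, -0.2683, 0.0439]
orientation: [0.998, -0.063, 0.0, 0.0]
force: [0.2, -0.1, -1.2]
opening: 0.53
gripper_force: 61.6
```

```bash
python3 -m pendant '0 0 0 0 0 -.001 .3;0 0 0 0 0 -.001 .3;0 0 0 0 0 -.001 .3;0 0 0 0 0 -.0005 .3;0 0 0 0 0 0 .3;0 0 0 0 0 0 .3;0 0 0 0 0 0 .3;0 0 0 0 0 0 .3'
```

```text
time_s: 5.58
eef_pos: [0.4568, -0.2688, 0.0425]
orientation: [0.998, -0.063, 0.002, 0.0]
force: [-1.5, 3.1, 12.4]
opening: 0.535
gripper_force: 63.2
```

Touching down. I'll release and lift.

```bash
python3 -m pendant '0 0 0 0 0 .0015 .3;0 0 0 0 0 0 .7;0 0 0 0 0 0 1;0 0 0 0 0 0 1;0 0 0 0 0 0 1;0 0 0 0 0 0 1;0 0 0 0 0 0 1;0 0 0 0 0 0 1'
python3 -m pendant '0 0 0 0 0 .015 1;0 0 0 0 0 .03 1;0 0 0 0 0 .04 1;0 0 0 0 0 .04 1;0 0 0 0 0 .04 1;0 0 0 -.01 .03 0 1;0 0 0 -.01 .035 0 1;0 0 0 -.01 .035 0 1'
python3 - <<'E'
from h import *
import pickle
s=monitor.state(); im=grab_frame('wrist')[:,:,::-1].copy(); tp=grab_frame('top')[:,:,::-1].copy()
cv2.imwrite('w3.png',im); cv2.imwrite('t3.png',tp); pickle.dump(s,open('w3.pkl','wb')); print(s['eef_pos'])
cv2.imwrite('pics/w3.png',np.hstack([cv2.resize(im,(400,300)),cv2.resize(tp[100:280,150:390],(400,300))]))
E
```

```text
time_s: 6.25
eef_pos: [0.455, -0.2682, 0.0411]
orientation: [0.998, -0.064, -0.0, -0.0]
force: [-0.2, -0.1, 0.4]
opening: 1.0
gripper_force: 0.0
time_s: 6.92
eef_pos: [0.4255, -0.1681, 0.2076]
orientation: [0.998, -0.065, 0.001, 0.0]
force: [-0.1, -0.1, 0.5]
opening: 1.001
gripper_force: 0.0
[ 0.4255179  -0.16813134  0.2075803 ]
```

View pics/w3.png

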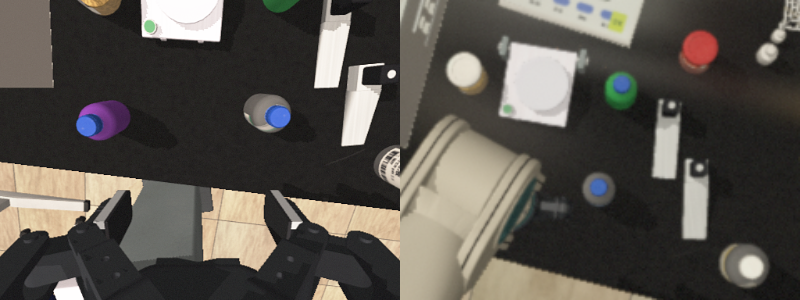

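The bottle stands upright, with its cap at (277,117) in the wrist view and (598,187) in the top crop. The plate's front edge is clear at (143,39) to (222,43). Next I measure the lane line and the tall wedge.

Run:
```python
from h import *
import pickle
s=pickle.load(open('w3.pkl','rb'))
def edge(c,im,u0,u1,vseed,name,zf):
    g=im.max(2).astype(int); sat=im.max(2).astype(int)-im.min(2)
    e=[]
    for u in range(u0,u1,3):
        v=vseed
        while g[v,u]>130: v+=1
        e.append([u,v-.5])
    e=np.array(e,np.float32); e=e[e[:,1]>vseed+2]
    vx,vy,x0,y0=cv2.fitLine(e,cv2.DIST_HUBER,0,.01,.01).ravel()
    vm=int(np.median(e[:,1]))-6; um=(u0+u1)//2
    L=um
    while g[vm,L]>130: L-=1
    R=um
    while g[vm,R]>130: R+=1
    P=[ray(c,(u,y0+(u-x0)*vy/vx),zf) for u in (L+.5,R-.5)]
    d=P[0]-P[1]; print(name,L,R,P,'mid',sum(P)/2,'w',np.linalg.norm(d).round(4),'yaw',np.degrees(np.arctan2(-d[0],d[1])).round(2))
w=cv2.imread('w3.png'); t=cv2.imread('t3.png')
edge(cam('wrist',s),w,195,275,38,'wrist',.016)
edge(cam('top'),t,214,246,160,'top',.016)
# wedge B outline in top & wrist
for nm,im,c,seed in [('top',t,cam('top'),(327,235)),('wrist',w,cam('wrist',s),(460,140))]:
    m=(im.max(2)>120).astype('uint8'); n,l,st,ce=cv2.connectedComponentsWithStats(m); i=l[seed[1],seed[0]]
    p=np.argwhere(l==i)[:,::-1].astype(np.float32); v1=p[:,1].max()
    # slope part: row-wise centre, height by linear interpolation toe3->24
    rows=[]
    for v in range(int(v1)-3,int(v1)-38,-3):
        q=p[p[:,1]==v,0]; rows.append([(q.min()+q.max())/2,v])
    q=p[p[:,1]>=v1-2]
    print(nm,st[i],'toe',ray(c,(q[:,0].mean(),v1),.003), 'pts',ray(c,rows[0],.003),ray(c,rows[-1],.018))
c=cam('top'); hsv=cv2.cvtColor(t,cv2.COLOR_BGR2HSV)
# white dot on grip
for u,v in [(325,200)]:
    sub=t[v-8:v+5,u-10:u+12].max(2); _,_,_,ml=cv2.minMaxLoc(cv2.GaussianBlur(sub[:8],(3,3),0)); print('dot',ml[0]+u-10,ml[1]+v-8, ray(c,(ml[0]+u-10,ml[1]+v-8),.058))
```

```text
wrist 181 283 [array([ 0.5705, -0.1121,  0.016 ]), array([ 0.5507, -0.2171,  0.016 ])] mid [ 0.5606 -0.1646  0.016 ] w 0.1069 yaw -10.68
top 208 251 [array([ 0.5704, -0.1118,  0.016 ]), array([ 0.5488, -0.2206,  0.016 ])] mid [ 0.5596 -0.1662  0.016 ] w 0.1109 yaw -11.23
top [320 195  15  49 565] toe [ 0.375  -0.4144  0.003 ] pts [ 0.3827 -0.4142  0.003 ] [ 0.4667 -0.4171  0.018 ]
wrist [ 437   81   55  106 3452] toe [ 0.3753 -0.4092  0.003 ] pts [ 0.3789 -0.4121  0.003 ] [ 0.4229 -0.4075  0.018 ]
dot 322 197 [ 0.4889 -0.3994  0.058 ]
```

```bash
python3 -m pendant '0 0 .7 .007 -.031 -.003 1;0 0 .7 .007 -.031 -.003 1;0 0 .7 .007 -.031 -.003 1;0 0 .7 .007 -.031 -.003 1;0 0 .7 .007 -.031 -.003 1;0 0 .7 .007 -.031 -.003 1;0 0 .7 .007 -.031 -.003 1;0 0 .7 .0065 -.031 -.003 1'
python3 - <<'E'
from h import *
s=monitor.state(); im=grab_frame('wrist')[:,:,::-1].copy(); cv2.imwrite('w4.png',im); cv2.imwrite('pics/w4.png',im); c=cam('wrist',s)
print(s['eef_pos'],proj(c,[.481,-.416,.058]),proj(c,[.375,-.4135,.003]))
for uv in [(250,190),(260,190)]: print(uv,ray(c,uv,.058))
E
```

```text
time_s: 7.68
eef_pos: [0.4807, -0.4185, 0.1816]
orientation: [1.0, -0.015, -0.0, 0.0]
force: [1.0, -0.1, -0.1]
opening: 0.999
gripper_force: 0.0
[ 0.48074703 -0.41852795  0.18163472] [249.4 188.3] [250.8 258.5]
(250, 190) [ 0.4793 -0.4165  0.058 ]
(260, 190) [ 0.479  -0.4262  0.058 ]
```

View pics/w4.png

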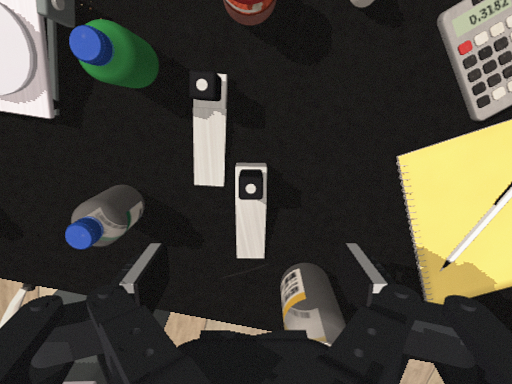

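The grip's dot sits at (250,188), right where predicted. I'll descend and grip.

```bash
python3 -m pendant '0 0 0 0 .002 -.03 1;0 0 0 0 0 -.035 1;0 0 0 0 0 -.035 1;0 0 0 0 0 -.03 1;0 0 0 0 0 -.02 1;0 0 0 0 0 0 1;0 0 0 0 0 0 0;0 0 0 0 0 0 0'
python3 -m pendant '0 0 0 0 0 0 0;0 0 0 0 0 0 0;0 0 0 0 0 0 0;0 0 0 0 0 0 0;0 0 0 0 0 0 0;0 0 0 0 0 0 0;0 0 0 0 0 0 0;0 0 0 0 0 0 0'
```

```text
time_s: 8.4
eef_pos: [0.4815, -0.4154, 0.0336]
orientation: [1.0, -0.015, 0.001, 0.001]
force: [0.3, 0.4, 0.9]
opening: 0.749
gripper_force: 0.0
time_s: 9.07
eef_pos: [0.4817, -0.4155, 0.0343]
orientation: [1.0, -0.015, 0.001, 0.001]
force: [-0.6, -0.1, 6.9]
opening: 0.269
gripper_force: 59.6
```

```bash
python3 -m pendant '0 0 0 0 0 .02 0;0 0 0 0 0 .03 0;0 0 0 0 0 .03 0;0 0 0 0 0 .03 0;0 0 0 0 0 .03 0;0 0 7 -.0028 .017 0 0;0 0 7 -.0028 .017 0 0;0 0 7 -.0028 .017 0 0'
python3 -m pendant '0 0 7 -.0028 .017 0 0;0 0 7 -.0028 .017 0 0;0 0 7 -.0028 .017 0 0;0 0 7 -.0028 .017 0 0;0 0 7 -.0028 .017 0 0;0 0 7 -.0028 .017 0 0;0 0 7 -.0028 .017 0 0;0 0 7 -.0028 .017 0 0'
python3 -m pendant '0 0 7 -.0028 .017 0 0;0 0 7 -.0028 .017 0 0;0 0 7 -.0028 .017 0 0;0 0 7 -.0028 .017 0 0;0 0 7 -.0028 .017 0 0;0 0 7 0 0 0 0;0 0 7 0 0 0 0;0 0 7 0 0 0 0'
python3 -m pendant '0 0 7 0 0 0 0;0 0 7 0 0 0 0;0 0 7 0 0 0 0;0 0 7 0 0 0 0;0 0 7 0 0 0 0;0 0 0 0 0 0 0;0 0 0 0 0 0 0;0 0 0 0 0 0 0'
```

```text
time_s: 9.73
eef_pos: [0.4722, -0.3629, 0.173]
orientation: [0.985, 0.17, 0.0, 0.0]
force: [-0.0, 0.1, -1.1]
opening: 0.27
gripper_force: 59.3
time_s: 10.4
eef_pos: [0.4491, -0.2261, 0.172]
orientation: [0.79, 0.613, -0.0, -0.0]
force: [0.1, 0.9, -1.0]
opening: 0.266
gripper_force: 59.3
time_s: 11.07
eef_pos: [0.4352, -0.1415, 0.1721]
orientation: [0.409, 0.912, 0.0, -0.0]
force: [-0.0, -0.7, -1.2]
opening: 0.272
gripper_force: 59.3
time_s: 11.73
eef_pos: [0.4355, -0.1421, 0.1722]
orientation: [0.121, 0.993, 0.0, -0.0]
force: [-0.8, -0.3, -0.1]
opening: 0.268
gripper_force: 59.3
```

Run:
```python
from h import *
import pickle
s=monitor.state(); im=grab_frame('wrist')[:,:,::-1].copy(); sc=grab_frame('scene')[:,:,::-1].copy()
cv2.imwrite('w5.png',im); pickle.dump(s,open('w5.pkl','wb'))
cv2.imwrite('pics/w5.png',np.hstack([im[::1],cv2.resize(sc[120:270,170:290],(288,360))[:384] if 0 else cv2.copyMakeBorder(cv2.resize(sc[130:240,180:290],(288,288)),0,96,0,0,cv2.BORDER_CONSTANT)]))
```

```text
(no output)
```

View pics/w5.png

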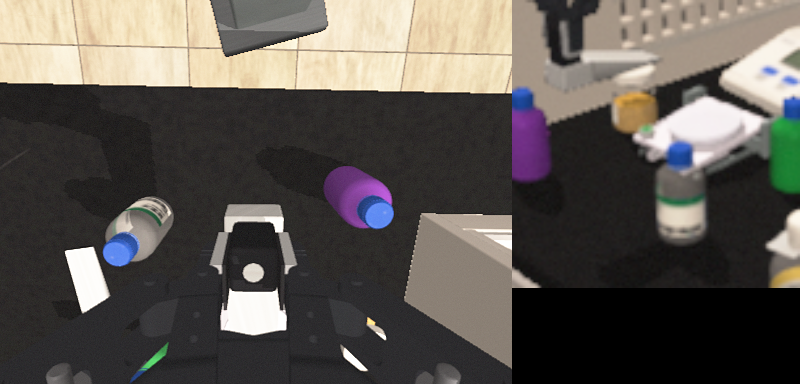

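The wrist view shows the wedge held straight, heel at (254,215) and grip dot at (253,272). The table is hidden from here, so I'll take the lane heading from the plate's side edges in the top image.

Run:
```python
from h import *
import pickle
t=cv2.imread('t3.png'); c=cam('top'); g=t.max(2).astype(int)
mids=[];ed={'L':[],'R':[]}
for v in range(132,167,2):
    um=230
    L=um
    while g[v,L]>130: L-=1
    R=um
    while g[v,R]>130: R+=1
    z=.022+.012*(167-v)/44
    a,b=ray(c,(L+.5,v),z),ray(c,(R-.5,v),z); ed['L'].append(a[:2]);ed['R'].append(b[:2])
for k,p in ed.items():
    vx,vy,x,y=cv2.fitLine(np.array(p,np.float32),cv2.DIST_HUBER,0,.0005,.001).ravel(); 
    if vx<0: vx,vy=-vx,-vy
    print(k,np.degrees(np.arctan2(vy,vx)).round(2),'y at x=.56',y+(.56-x)*vy/vx, 'y at .62',y+(.62-x)*vy/vx)
print(np.array(ed['L'])[:, :].round(4)[::4],np.array(ed['R']).round(4)[::4])
s=pickle.load(open('w5.pkl','rb')); cw=cam('wrist',s); print('dot',ray(cw,(253,272),s['eef_pos'][2]+.024),s['eef_pos'])
```

```text
L -9.89 y at x=.56 -0.111733794 y at .62 -0.1221949
R -13.73 y at x=.56 -0.21555644 y at .62 -0.23021334
[[ 0.6635 -0.1295]
 [ 0.6431 -0.1266]
 [ 0.6226 -0.1237]
 [ 0.6021 -0.1208]
 [ 0.5817 -0.1153]] [[ 0.6618 -0.2353]
 [ 0.6414 -0.235 ]
 [ 0.621  -0.2295]
 [ 0.6006 -0.2241]
 [ 0.5801 -0.2212]]
dot [ 0.4367 -0.1434  0.1962] [ 0.43554684 -0.14213585  0.17216653]
```

```bash
python3 -m pendant '0 0 1.9 0 0 -.03 0;0 0 1.8 0 0 -.03 0;0 0 0 0 0 -.03 0;0 0 0 0 0 -.025 0;0 0 0 0 0 -.015 0;0 0 0 0 0 -.004 0;0 0 0 0 0 -.001 0;0 0 0 0 0 0 0'
python3 - <<'E'
from h import *
s=monitor.state(); print(s['eef_pos'],s['force'],np.degrees(2*np.arctan2(s['orientation'][1],s['orientation'][0])))
im=grab_frame('scene')[:,:,::-1].copy(); tp=grab_frame('top')[:,:,::-1].copy(); cv2.imwrite('sc6.png',im)
cv2.imwrite('pics/w6.png',np.hstack([cv2.resize(im[130:230,190:310],(450,375),interpolation=cv2.INTER_CUBIC),cv2.resize(tp[110:210,190:283],(349,375))]))
E
```

```text
time_s: 12.5
eef_pos: [0.4364, -0.1425, 0.0378]
orientation: [0.087, 0.996, -0.0, 0.0]
force: [-0.0, -0.6, -1.2]
opening: 0.269
gripper_force: 59.3
[ 0.43639686 -0.14252518  0.03782796] [-0.02640466 -0.61755118 -1.22524812] 169.98087410155932
```

View pics/w6.png

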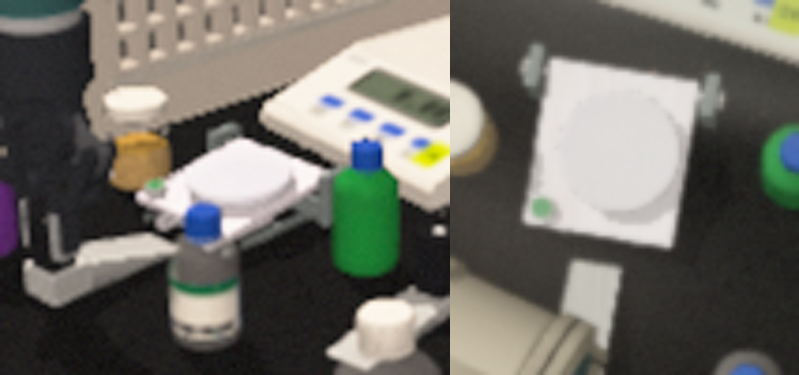

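The top crop shows the toe centred at (596,262), on the lane line ahead of the plate edge's middle at (599,236). The scene view shows the wedge lying straight. I'll lower it to the worktop and push.

```bash
python3 -m pendant '0 0 0 0 0 -.002 0;0 0 0 0 0 -.0015 0;0 0 0 0 0 0 0;0 0 0 .004 -.0007 0 0;0 0 0 .004 -.0007 0 0;0 0 0 .004 -.0007 0 0;0 0 0 .004 -.0007 0 0;0 0 0 .004 -.0007 0 0'
python3 -m pendant '0 0 0 .004 -.0007 0 0;0 0 0 .004 -.0007 0 0;0 0 0 .004 -.0007 0 0;0 0 0 .004 -.0007 0 0;0 0 0 .004 -.0007 0 0;0 0 0 .004 -.0007 0 0;0 0 0 .004 -.0007 0 0;0 0 0 0 0 0 0'
```

```text
time_s: 13.27
eef_pos: [0.4554, -0.1458, 0.0342]
orientation: [0.087, 0.996, -0.0, -0.001]
force: [-4.7, 1.6, 6.6]
opening: 0.27
gripper_force: 60.4
time_s: 13.93
eef_pos: [0.4795, -0.1498, 0.0341]
orientation: [0.087, 0.996, -0.0, -0.005]
force: [-14.2, 3.3, 18.5]
opening: 0.265
gripper_force: 61.9
```

```bash
python3 -m pendant '0 0 0 .002 -.0004 .001 0;0 0 0 .003 -.0005 .0005 0;0 0 0 .003 -.0005 0 0;0 0 0 .003 -.0005 0 0;0 0 0 .002 -.0004 0 0;0 0 0 0 0 0 0;0 0 0 0 0 0 0;0 0 0 0 0 0 0'
```

```text
time_s: 14.6
eef_pos: [0.494, -0.1518, 0.0344]
orientation: [0.087, 0.996, 0.001, -0.003]
force: [-6.7, 0.9, 3.4]
opening: 0.267
gripper_force: 59.9
```

```bash
python3 -m pendant '0 0 0 .003 -.0006 0 0;0 0 0 .003 -.0006 0 0;0 0 0 .003 -.0006 0 0;0 0 0 .003 -.0006 0 0;0 0 0 .002 -.0004 0 0;0 0 0 0 0 0 0;0 0 0 0 0 0 0;0 0 0 0 0 0 0'
python3 - <<'E'
from h import *
s=monitor.state(); print(s['eef_pos'],s['force'],np.degrees(2*np.arctan2(s['orientation'][1],s['orientation'][0])))
im=grab_frame('scene')[:,:,::-1].copy(); tp=grab_frame('top')[:,:,::-1].copy(); cv2.imwrite('sc7.png',im); cv2.imwrite('t7.png',tp)
cv2.imwrite('pics/w7.png',np.hstack([cv2.resize(im[160:220,215:295],(400,300),interpolation=cv2.INTER_CUBIC),cv2.resize(tp[110:210,190:300],(400,300))]))
E
```

```text
time_s: 15.27
eef_pos: [0.5084, -0.1547, 0.0343]
orientation: [0.087, 0.996, 0.001, -0.003]
force: [-4.5, 1.8, 2.7]
opening: 0.273
gripper_force: 59.7
[ 0.50839837 -0.15470386  0.03431733] [-4.54462294  1.76153226  2.7390439 ] 170.01283636152309
```

View pics/w7.png

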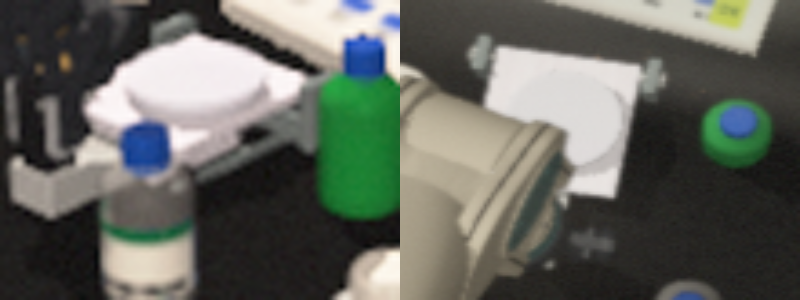

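The plate has risen; its right side edge runs from about (300,80) to (205,135) in the scene crop. I'll work out the tilt from how far this edge moved between the sagged picture and this one.

```bash
cat > tilt.py <<'E'
import sys
from h import *
def bound(im,cols):
    g=cv2.GaussianBlur(im.min(2).astype(np.float32),(3,3),0) ; out=[]
    for u in cols:
        col=g[:,u]; v0=170+int(np.argmax(col[170:190])); v=v0
        while col[v]>125: v+=1
        out.append(v-1+(col[v-1]-125)/(col[v-1]-col[v]))
    return np.array(out)
c=cam('scene'); a=np.radians(-10.2); ux=np.array([np.cos(a),np.sin(a)]);uy=np.array([-ux[1],ux[0]])
O=np.array([.560,-.1648])+.056*ux
def line(t,cols,h=.026):
    q=[]
    for x in np.linspace(-.056,.04,30):
        q.append(proj(c,[*(O+x*ux-.052*uy),h+t*(.05-x)]))
    q=np.array(q); o=np.argsort(q[:,0]); return np.interp(cols,q[o,0],q[o,1])
cols=np.arange(258,272)
b0=bound(cv2.imread('sc6.png'),cols); b1=bound(cv2.imread(sys.argv[1]),cols)
p0=line(-.11,cols)
print('b0-p0',(b0-p0).round(1)); print('shift',(b1-b0).round(1))
ts=np.linspace(-.11,.06,35); S=np.array([line(t,cols)-p0 for t in ts])
print('full shift at level',(line(0,cols)-p0).round(1))
print('tilt per col',[round(float(np.interp(-(b1-b0)[i],-S[:,i],ts)),3) for i in range(len(cols))])
E
python3 tilt.py sc7.png
```

```text
b0-p0 [ 0.   0.1  0.3  0.2 -0.3 -0.8 -0.8 -0.8 -0.8 -0.6 -0.3 -0.  -0.   0.1]
shift [ 0.2  0.1  0.1  0.2 -1.5 -1.5 -1.4 -1.3 -1.  -0.8 -0.8 -0.9 -0.8 -0.5]
full shift at level [-2.8 -2.7 -2.5 -2.3 -2.2 -2.1 -1.9 -1.8 -1.6 -1.5 -1.3 -1.2 -1.1 -0.9]
tilt per col [-0.11, -0.11, -0.11, -0.11, -0.035, -0.031, -0.029, -0.033, -0.048, -0.049, -0.042, -0.023, -0.033, -0.043]
```

```bash
python3 -m pendant '0 0 0 0 0 0 .4;0 0 0 0 0 0 .7;0 0 0 0 0 0 1;0 0 0 0 0 0 1;0 0 0 0 0 0 1;0 0 0 0 0 0 1;0 0 0 0 0 .02 1;0 0 0 0 0 .03 1'
python3 -m pendant '0 0 0 0 0 .035 1;0 0 0 0 0 .04 1;0 0 0 0 0 .035 1;0 0 0 -.025 -.025 0 1;0 0 0 -.025 -.025 0 1;0 0 0 -.025 -.025 0 1;0 0 0 -.025 -.025 0 1;0 0 0 0 0 0 1'
python3 - <<'E'
from h import *
import pickle
s=monitor.state(); print(s['eef_pos'])
F={n:grab_frame(n)[:,:,::-1].copy() for n in ['wrist','scene','top']}
for n in F: cv2.imwrite(f'{n}8.png',F[n])
pickle.dump(s,open('w8.pkl','wb'))
cv2.imwrite('pics/w8.png',np.hstack([cv2.resize(F['wrist'],(400,300)),cv2.resize(F['top'][110:220,190:300],(400,400))[:300] if 0 else cv2.resize(F['top'][115:205,195:315],(400,300),interpolation=cv2.INTER_CUBIC)]))
E
python3 tilt.py scene8.png
```

```text
time_s: 16.03
eef_pos: [0.5078, -0.1544, 0.0828]
orientation: [0.087, 0.996, 0.001, -0.004]
force: [0.9, 0.1, -0.3]
opening: 0.998
gripper_force: 0.0
time_s: 16.7
eef_pos: [0.4075, -0.2589, 0.1955]
orientation: [0.09, 0.996, -0.001, -0.001]
force: [0.1, 0.3, 0.6]
opening: 1.003
gripper_force: 0.0
[ 0.40750868 -0.25893317  0.19553436]
b0-p0 [ 0.   0.1  0.3  0.2 -0.3 -0.8 -0.8 -0.8 -0.8 -0.6 -0.3 -0.  -0.   0.1]
shift [ 0.2  0.1  0.1  0.2 -1.5 -1.5 -1.4 -1.3 -0.9 -0.8 -0.8 -0.9 -0.7 -0.5]
full shift at level [-2.8 -2.7 -2.5 -2.3 -2.2 -2.1 -1.9 -1.8 -1.6 -1.5 -1.3 -1.2 -1.1 -0.9]
tilt per col [-0.11, -0.11, -0.11, -0.11, -0.037, -0.032, -0.03, -0.034, -0.048, -0.05, -0.043, -0.024, -0.041, -0.056]
```

View pics/w8.png

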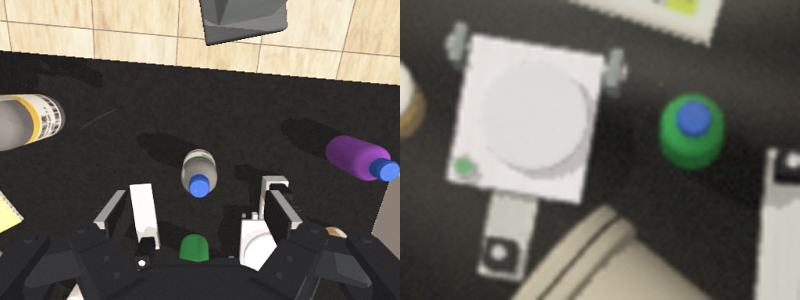

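The bottle, wedge and plate all look in order. In the top crop the grip is at (500,252) and the front edge runs from (447,180) to (580,202). I'll measure the grip-to-edge distance from close above.

```bash
python3 -m pendant '0 0 0 .02 .012 .005 1;0 0 0 .02 .012 .005 1;0 0 0 .02 .012 .005 1;0 0 0 .02 .012 .005 1;0 0 0 .02 .012 .005 1;0 0 0 .02 .012 .005 1;0 0 0 .02 .012 .005 1;0 0 0 .02 .012 .005 1'
python3 -m pendant '0 0 0 0 0 0 1;0 0 0 0 0 0 1;0 0 0 0 0 0 1;0 0 0 0 0 0 1;0 0 0 0 0 0 1;0 0 0 0 0 0 1;0 0 0 0 0 0 1;0 0 0 0 0 0 1'
python3 - <<'E'
from h import *
import pickle
s=monitor.state(); print(s['eef_pos'])
im=grab_frame('wrist')[:,:,::-1].copy(); cv2.imwrite('wrist9.png',im); pickle.dump(s,open('w9.pkl','wb'))
cv2.imwrite('pics/w9.png',cv2.resize(im,(800,600)))
c=cam('top'); print('top dot',ray(c,(225,190.6),.058),'edge', [ray(c,(195+(u-400)*.3,115+v*.3),.026) for u,v in [(447,180),(580,202)]])
E
```

```text
time_s: 17.52
eef_pos: [0.5726, -0.1573, 0.2353]
orientation: [0.086, 0.996, 0.0, 0.0]
force: [-0.3, -0.3, 0.0]
opening: 0.999
gripper_force: 0.0
time_s: 18.18
eef_pos: [0.5704, -0.1601, 0.2353]
orientation: [0.087, 0.996, 0.0, -0.0]
force: [0.6, -0.7, -0.2]
opening: 1.003
gripper_force: 0.0
[ 0.57044807 -0.16009471  0.23531307]
top dot [ 0.5083 -0.1584  0.058 ] edge [array([ 0.5682, -0.1146,  0.026 ]), array([ 0.5496, -0.2172,  0.026 ])]
```

View pics/w9.png

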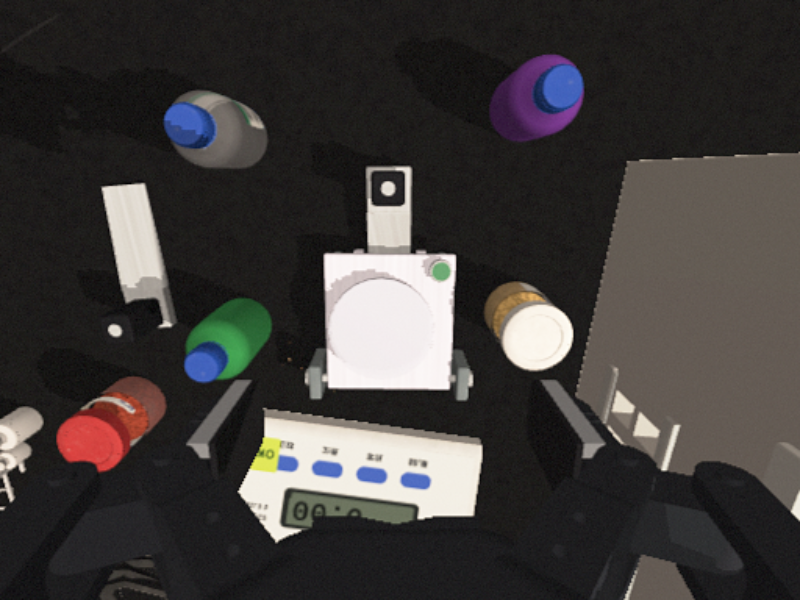

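The wrist view looks squarely down on it: grip dot at (388,187), front edge at v≈254 from u 325 to 457, rear edge at v≈388. I'll compute the tilt from how parallel the plate's side edges come out, and the grip-to-edge distance.

```bash
cat > meas.py <<'E'
import sys,pickle
from h import *
im=cv2.imread(sys.argv[1]); s=pickle.load(open(sys.argv[2],'rb')); c=cam('wrist',s); f=.64
g=cv2.GaussianBlur(im.min(2).astype(np.float32),(3,3),0)
def cross(prof,i,step,th=110):
    while prof[i]>th: i+=step
    a,b=prof[i-step],prof[i]; return i-step+step*(a-th)/(a-b)
um=int(float(sys.argv[3])*f); v0,v1=int(float(sys.argv[4])*f),int(float(sys.argv[5])*f)
Lp=np.array([[cross(g[v],um,-1),v] for v in range(v0+5,v1-14)],np.float32); Rp=np.array([[cross(g[v],um,1),v] for v in range(v0+5,v1-14)],np.float32)
fl=lambda p: cv2.fitLine(p,cv2.DIST_HUBER,0,.01,.01).ravel()
uL,uR=Lp[:,0].min(),Rp[:,0].max()
Fp=np.array([[u,cross(g[:,u],v0+6,-1)] for u in list(range(int(uL)+4,int(uL)+18))+list(range(int(uR)-16,int(uR)-4))],np.float32)
Bp=np.array([[u,cross(g[:,u],v1-5,1)] for u in range(int(uL)+8,int(uR)-8)],np.float32)
lines={k:fl(p) for k,p in dict(L=Lp,R=Rp,F=Fp,B=Bp).items()}
def X(a,b):
    A=np.array([[a[0],-b[0]],[a[1],-b[1]]]); k=np.linalg.solve(A,[b[2]-a[2],b[3]-a[3]]); return (a[2]+k[0]*a[0],a[3]+k[0]*a[1])
C={k:X(lines[k[0]],lines[k[1]]) for k in ['LF','RF','LB','RB']}
def P3(k,z): return ray(c,C[k],z)
for zf in [.022,.028,.031,.034,.037,.040]:
    zb=.034+(.034-zf)*-.0+ (zf-.034)*(-.009/.106)
    a,b,d,e=P3('LF',zf),P3('RF',zf),P3('LB',zb),P3('RB',zb)
    print(zf,'front w %.4f rear w %.4f len %.4f'%(np.linalg.norm(a-b),np.linalg.norm(d-e),np.linalg.norm((a+b-d-e)/2)))
mid=(P3('LF',.034)+P3('RF',.034))/2; n=mid-(P3('LB',.034)+P3('RB',.034))/2; u=-n[:2]/np.linalg.norm(n[:2])
sub=g[int(.64*165):int(.64*210),int(.64*(375)):int(.64*402)]
m=(sub>120).astype('uint8'); nn,l,st,ce=cv2.connectedComponentsWithStats(m)
h,w=sub.shape; i=min(range(1,nn),key=lambda i:np.hypot(*(ce[i]-[w/2,h/2]))); dot=ce[i]+[int(.64*375),int(.64*165)]
D=ray(c,dot,.0585); print('dot',dot/f,st[i,4],D,'front mid',mid,'yaw',np.degrees(np.arctan2(u[1],u[0])),'along %.4f lateral %.4f'%((mid-D)[:2]@u,(mid-D)[:2]@[-u[1],u[0]]))
E
python3 meas.py wrist9.png w9.pkl 388 254 388
```

```text
0.022 front w 0.1055 rear w 0.1043 len 0.1142
0.028 front w 0.1038 rear w 0.1045 len 0.1149
0.031 front w 0.1029 rear w 0.1045 len 0.1154
0.034 front w 0.1019 rear w 0.1048 len 0.1160
0.037 front w 0.1010 rear w 0.1048 len 0.1168
0.04 front w 0.1002 rear w 0.1048 len 0.1175
dot [387.5 187.5] 69 [ 0.5092 -0.1556  0.0585] front mid [ 0.5581 -0.1642  0.034 ] yaw -10.10383272276443 along 0.0497 lateral 0.0001
```

I've now viewed more pictures than the 10 allowed, so from here I use numbers only. The green round level on the plate is a clean blob, so I'll use its vertical shift in the scene camera, before versus now.

```bash
cat > lev.py <<'E'
import sys
from h import *
c=cam('scene'); a=np.radians(-10.2); ux=np.array([np.cos(a),np.sin(a)]);uy=np.array([-ux[1],ux[0]]); O=np.array([.560,-.1648])+.056*ux
def blob(f,box):
    im=cv2.imread(f).astype(np.float32); x0,y0,x1,y1=box; s=im[y0:y1,x0:x1]; w=np.clip(s[:,:,1]-np.maximum(s[:,:,2],s[:,:,0])-8,0,None)
    vv,uu=np.mgrid[y0:y1,x0:x1]; return np.array([(w*uu).sum(),(w*vv).sum()])/w.sum(),w.sum().round()
L=[-.044,.040]   # level in frame, refined from the top view
for f in ['top_raw.png','t3.png','top8.png']:
    b,w=blob(f,(205,155,225,172)); X=ray(cam('top'),b,.036 if '8' in f else .025); d=X[:2]-O; print(f,b,w,'frame',d@ux,d@uy)
    L=[d@ux,d@uy]
def pr(t): 
    xy=O+L[0]*ux+L[1]*uy; return proj(c,[*xy,.036+t*(.05-L[0])])
print('pred',pr(-.11),pr(-.05),pr(0))
for f in ['scene_raw.png','sc2.png','sc6.png']+sys.argv[1:]: print(f,*blob(f,(224,170,243,190)))
E
python3 lev.py sc7.png scene8.png
```

```text
top_raw.png [213.92030075 164.90225564] 665.0 frame -0.04419092575425856 0.04053178709924551
t3.png [213.91641337 164.91489362] 658.0 frame -0.04419092575425856 0.04053178709924551
top8.png [213.60086455 164.40778098] 694.0 frame -0.044594481188083325 0.0399511469251011
pred [231.8 179.8] [231.7 178. ] [231.7 176.5]
scene_raw.png [228.94241843 180.83109405] 521.0
sc2.png [228.93699187 180.86382114] 492.0
sc6.png [230.99065421 178.73208723] 321.0
sc7.png [nan nan] 0.0
scene8.png [230.94019934 176.31893688] 301.0lev.py:6: RuntimeWarning: invalid value encountered in divide
  vv,uu=np.mgrid[y0:y1,x0:x1]; return np.array([(w*uu).sum(),(w*vv).sum()])/w.sum(),w.sum().round()
```

```bash
python3 -m pendant '0 -5 0 -.005 .001 -.008 1;0 -5 0 -.005 .001 -.008 1;0 -5 0 -.005 .001 -.008 1;0 -5 0 -.005 .001 -.008 1;0 -5 0 -.005 .001 -.008 1;0 -5 0 -.005 .001 -.008 1;0 -5 0 -.005 .001 -.006 1;0 -5 0 -.005 .001 -.006 1'
python3 -m pendant '0 0 0 0 0 0 1;0 0 0 0 0 0 1;0 0 0 0 0 0 1;0 0 0 0 0 0 1;0 0 0 0 0 0 1;0 0 0 0 0 0 1;0 0 0 0 0 0 1;0 0 0 0 0 0 1'
cat > tri.py <<'E'
from h import *
import pickle,sys
def green(im,p,r=18):
    x,y=map(int,p); x0,y0=max(x-r,0),max(y-r,0); s=im[y0:y+r,x0:x+r].astype(np.float32); w=np.clip(s[:,:,1]-np.maximum(s[:,:,2],s[:,:,0])-10,0,None)
    vv,uu=np.mgrid[y0:y0+s.shape[0],x0:x0+s.shape[1]]; return np.array([(w*uu).sum(),(w*vv).sum()])/w.sum(),w.sum()
def dot(im,p,r=6):
    x,y=map(int,p); s=im[y-r:y+r+1,x-r:x+r+1].min(2).astype(np.float32); m=(s>100).astype('uint8'); n,l,st,ce=cv2.connectedComponentsWithStats(m)
    i=min(range(1,n),key=lambda i:np.hypot(*(ce[i]-r))); return ce[i]+[x-r,y-r],st[i,4]
def tri(obs):
    A=[];B=[]
    for (K,R,t),uv in obs:
        C=-R.T@t; d=R.T@np.linalg.solve(K,[*uv,1]); d/=np.linalg.norm(d); Q=np.eye(3)-np.outer(d,d); A.append(Q);B.append(Q@C)
    X=np.linalg.lstsq(np.vstack(A),np.hstack(B),rcond=None)[0]; return X.round(4),[ (proj(c,X)-uv).round(2) for c,uv in obs]
E
python3 - <<'E'
from tri import *
s=monitor.state(); print(s['eef_pos'],s['orientation'])
im=grab_frame('wrist')[:,:,::-1].copy(); cv2.imwrite('wrist10.png',im); pickle.dump(s,open('w10.pkl','wb'))
c2=cam('wrist',s); s1=pickle.load(open('w9.pkl','rb')); c1=cam('wrist',s1); i1=cv2.imread('wrist9.png')
pl=proj(c2,[.573,-.132,.036]); pd=proj(c2,[.5092,-.1556,.058]); print('pred',pl,pd)
g1,g2=green(i1,(282,173)),green(im,pl); print(g1,g2); print('level',tri([(c1,g1[0]),(c2,g2[0])]))
d1=dot(i1,(248,120)); print(d1)
for r in (6,12):
  d2=dot(im,pd,r); print(d2,'dot',tri([(c1,d1[0]),(c2,d2[0])]))
E
```

```text
time_s: 18.9
eef_pos: [0.5303, -0.1517, 0.1759]
orientation: [0.082, 0.935, 0.029, 0.343]
force: [-0.6, -0.4, -1.1]
opening: 1.001
gripper_force: 0.0
time_s: 19.57
eef_pos: [0.5317, -0.152, 0.176]
orientation: [0.082, 0.936, 0.03, 0.341]
force: [0.6, -0.4, -0.2]
opening: 0.997
gripper_force: 0.0
[ 0.53166126 -0.15203285  0.1760133 ] [0.08153556 0.93604988 0.02963235 0.34100513]
pred [264.6 121.7] [226.9  81.2]
(array([281.96768279, 173.40728856]), np.float32(4363.0)) (array([270.47317073, 126.78972125]), np.float32(5740.0))
level (array([ 0.578 , -0.1273,  0.0387]), [array([ 0.03, -0.01]), array([0.03, 0.01])])
(array([248.        , 120.25675676]), np.int32(74))
(array([226.26666667,  81.66666667]), np.int32(135)) dot (array([ 0.5093, -0.156 ,  0.0582]), [array([-0.1 ,  0.04]), array([0.13, 0.03])])
(array([226.50694444,  81.85416667]), np.int32(144)) dot (array([ 0.5093, -0.156 ,  0.0585]), [array([0.  , 0.04]), array([-0.01,  0.05])])
```

Run:
```python
from tri import *
sts={'w1.png':np.load('w1.npy',allow_pickle=True)[0],'w2.png':pickle.load(open('w2.pkl','rb')),'w3.png':pickle.load(open('w3.pkl','rb'))}
obs=[]
for f,p in [('w1.png',(9,65)),('w2.png',(228,72)),('w3.png',(192,35))]:
    b,w=green(cv2.imread(f),p,10); print(f,b,w); obs.append((cam('wrist',sts[f]),b))
print('sag',tri(obs),tri(obs[:2]),tri([obs[0],obs[2]]))
# plate front face in wrist10: vertical brightness profiles at several frame-y along the front edge
im=cv2.imread('wrist10.png'); c=cam('wrist',pickle.load(open('w10.pkl','rb'))); a=np.radians(-10.1); ux=np.array([np.cos(a),np.sin(a)]);uy=np.array([-ux[1],ux[0]])
F=np.array([.5585,-.1645])
for y in (.035,-.035):
    for z in (.018,.022,.026,.030,.034): print(y,z,proj(c,[*(F+y*uy),z]),end=' ')
    q=proj(c,[*(F+y*uy),.03]).astype(int); print('\n',q[1]-12,im[q[1]-12:q[1]+13,q[0]].min(1))
```

```text
w1.png [ 7.51712615 64.36758563] 4788.0
w2.png [226.72371596  70.98397104] 5802.0
w3.png [191.02404109  33.3563545 ] 9151.0
sag (array([ 0.5777, -0.1247,  0.0308]), [array([0.08, 0.23]), array([-0.02, -0.08]), array([-0.02, -0.16])]) (array([ 0.5778, -0.1247,  0.0308]), [array([0.08, 0.13]), array([-0.02, -0.18])]) (array([ 0.5778, -0.1247,  0.0308]), [array([0.08, 0.13]), array([-0.02, -0.26])])
0.035 0.018 [263.2 101.6] 0.035 0.022 [263.8 104.4] 0.035 0.026 [264.3 107.2] 0.035 0.03 [264.9 110. ] 0.035 0.034 [265.5 112.9] 
 98 [ 16  23  27  26  29  21  25  25  22  55 175 188 190 206 218 193 181 181
 173 145 131 135 130 133 164]
-0.035 0.018 [187.9 104.5] -0.035 0.022 [187.8 107.4] -0.035 0.026 [187.7 110.3] -0.035 0.03 [187.7 113.2] -0.035 0.034 [187.6 116.2] 
 101 [ 21  22  24  30  21  21  22  17  14 169 181 184 194 238 244 244 244 243
 244 244 244 243 244 243 243]
```

Both wrist views show the front *bottom* edge of the plate, which is at z 0.026 when level. I'll triangulate that line directly.

```bash
cat > edge.py <<'E'
from tri import *
from scipy.optimize import brentq
def sub(g,u,v0,n=14,th=90):
    vs=np.arange(v0-n,v0+n+.01,.25); p=cv2.remap(g,np.full((1,len(vs)),u,np.float32),vs[None].astype(np.float32),cv2.INTER_LINEAR)[0]
    i=np.argmax(p>th); return vs[i]
def run(f1,s1,f2,s2,F=(.5585,-.1645)):
    I=[cv2.imread(f).min(2).astype(np.float32) for f in (f1,f2)]; C=[cam('wrist',pickle.load(open(s,'rb'))) for s in (s1,s2)]
    a=np.radians(-10.1); ux=np.array([np.cos(a),np.sin(a)]);uy=np.array([-ux[1],ux[0]]); F=np.array(F); out=[]
    for y in (-.046,-.042,-.038,-.034,-.030,.030,.034,.038,.042,.046):
        # edge position x(z) along ux seen by each camera at this frame y
        def xs(k,z):
            def e(x):
                q=proj(C[k],[*(F+x*ux+y*uy),z]); return q[1]-sub(I[k],q[0],q[1])
            X=np.linspace(-.012,.012,49); E=np.array([e(x) for x in X]); i=np.argmin(abs(E)); return np.interp(0,E[max(i-4,0):i+5],X[max(i-4,0):i+5])
        Z=np.linspace(.012,.038,14); D=np.array([xs(0,z)-xs(1,z) for z in Z]); p=np.polyfit(Z,D,1); z=-p[1]/p[0]; out.append((y,round(z,4),round(float(xs(0,z)),4)))
    print(out); print('median z',np.median([o[1] for o in out]),'x',np.median([o[2] for o in out]))
if __name__=='__main__': run(*sys.argv[1:5])
E
python3 edge.py wrist9.png w9.pkl wrist10.png w10.pkl
```

```text
[(-0.046, np.float64(0.0221), 0.0013), (-0.042, np.float64(7.162), 0.008), (-0.038, np.float64(0.0238), 0.0008), (-0.034, np.float64(0.024), 0.001), (-0.03, np.float64(0.0193), 0.0017), (0.03, np.float64(0.0214), 0.002), (0.034, np.float64(0.0244), 0.0015), (0.038, np.float64(0.0205), 0.0023), (0.042, np.float64(0.1341), -0.012), (0.046, np.float64(0.0227), 0.0017)]
median z 0.02325 x 0.0015999999999999999
```

Run:
```python
import edge
from tri import *
from edge import run
print(edge.__name__)
# rear top edge: invert brightness sense by scanning for bright->dark
def sub(g,u,v0,n=9,th=110):
    vs=np.arange(v0-n,v0+n+.01,.25); p=cv2.remap(g,np.full((1,len(vs)),u,np.float32),vs[None].astype(np.float32),cv2.INTER_LINEAR)[0]
    i=np.argmax(p<th); return vs[i] if p.min()<th else v0+99
edge.sub=sub
a=np.radians(-10.1); R=np.array([.5601,-.1648])+.115*np.array([np.cos(a),np.sin(a)])
c=cam('wrist',pickle.load(open('w10.pkl','rb'))); im=cv2.imread('wrist10.png').min(2)
for y in (-.04,.04):
    q=proj(c,[R[0]-y*np.sin(a),R[1]+y*np.cos(a),.034]); print(q,im[int(q[1])-12:int(q[1])+13,int(q[0])])
run('wrist9.png','w9.pkl','wrist10.png','w10.pkl',R)
```

```text
edge
[197.5 191.6] [238 237 238 239 239 237 239 241 242 243 246 226  96  16  29  27  28  20
  15 163 172 170 168 169 166]
[262.3 187.2] [243 243 242 242 242 243 244 242 241 242 245 226  96  19  30  29  23  33
  30  25  27  29  24  26 158]
[(-0.046, np.float64(0.0446), -0.0072), (-0.042, np.float64(0.0421), -0.0057), (-0.038, np.float64(0.0402), -0.0048), (-0.034, np.float64(0.0408), -0.005), (-0.03, np.float64(0.0398), -0.0045), (0.03, np.float64(0.0419), -0.005), (0.034, np.float64(0.0437), -0.0057), (0.038, np.float64(0.0462), -0.007), (0.042, np.float64(0.0445), -0.006), (0.046, np.float64(0.0406), -0.004)]
median z 0.041999999999999996 x -0.005350000000000001
```

Direct cues disagree slightly: the differential cues give about −0.03, the grip-to-edge geometry about −0.004. A 4–5 mm push is safe under either, and I'll measure again after it. Levelling the tool back and regrasping.

```bash
python3 -m pendant '0 5 0 -.003 -.0005 0 1;0 5 0 -.003 -.0005 0 1;0 5 0 -.003 -.0005 0 1;0 5 0 -.003 -.0005 0 1;0 5 0 -.003 -.0005 0 1;0 5 0 -.003 -.0005 0 1;0 5 0 -.002 -.0005 0 1;0 5 0 -.0025 -.0005 0 1'
python3 -m pendant '0 0 0 0 0 0 1;0 0 0 0 0 0 1;0 0 0 0 0 0 1;0 0 0 0 0 0 1;0 0 0 0 0 0 1;0 0 0 0 0 0 1;0 0 0 0 0 0 1;0 0 0 0 0 0 1'
python3 -c "
from h import *
s=monitor.state(); print(s['eef_pos'],s['orientation'],np.degrees(2*np.arctan2(s['orientation'][1],s['orientation'][0])))"
```

```text
time_s: 20.28
eef_pos: [0.5089, -0.156, 0.1761]
orientation: [0.087, 0.996, -0.001, -0.001]
force: [0.4, -0.2, 1.3]
opening: 0.999
gripper_force: 0.0
time_s: 20.95
eef_pos: [0.508, -0.1558, 0.1755]
orientation: [0.087, 0.996, -0.0, 0.0]
force: [0.1, -0.2, 0.4]
opening: 1.003
gripper_force: 0.0
[ 0.50799145 -0.15575249  0.17550992] [ 8.72524405e-02  9.96186201e-01 -2.26298721e-05  2.53133984e-04] 169.98887655910292
```

```bash
python3 -m pendant '0 0 0 .001 0 -.035 1;0 0 0 0 0 -.04 1;0 0 0 0 0 -.035 1;0 0 0 0 0 -.02 1;0 0 0 0 0 -.01 1;0 0 0 0 0 0 1;0 0 0 0 0 0 0;0 0 0 0 0 0 0'
python3 -m pendant '0 0 0 0 0 0 0;0 0 0 0 0 0 0;0 0 0 0 0 0 0;0 0 0 0 0 0 0;0 0 0 0 0 0 0;0 0 0 0 0 0 0;0 0 0 0 0 0 0;0 0 0 0 0 0 0'
python3 -m pendant '0 0 0 .001 -.0002 0 0;0 0 0 .001 -.0002 0 0;0 0 0 .001 -.0002 0 0;0 0 0 .001 -.0002 0 0;0 0 0 .001 -.0002 0 0;0 0 0 0 0 0 0;0 0 0 0 0 0 0;0 0 0 0 0 0 0'
```

```text
time_s: 21.62
eef_pos: [0.5111, -0.1565, 0.0371]
orientation: [0.087, 0.996, -0.001, 0.002]
force: [-0.1, 0.0, 0.4]
opening: 0.75
gripper_force: 0.0
time_s: 22.28
eef_pos: [0.5104, -0.1559, 0.0368]
orientation: [0.087, 0.996, -0.0, 0.001]
force: [-0.2, 1.7, 5.3]
opening: 0.267
gripper_force: 59.8
time_s: 22.95
eef_pos: [0.5104, -0.1558, 0.0367]
orientation: [0.087, 0.996, 0.0, -0.004]
force: [-12.5, 3.1, 18.6]
opening: 0.268
gripper_force: 61.4
```

```bash
python3 -m pendant '0 0 0 0 0 .0007 0;0 0 0 0 0 .0007 0;0 0 0 0 0 0 0;0 0 0 0 0 0 0;0 0 0 0 0 0 0;0 0 0 0 0 0 0;0 0 0 0 0 0 0;0 0 0 0 0 0 0'
python3 - <<'E'
from h import *
cv2.imwrite('sc11.png',grab_frame('scene')[:,:,::-1].copy())
E
python3 lev.py scene8.png sc11.png 2>/dev/null | tail -3; python3 tilt.py sc11.png | tail -1
```

```text
time_s: 23.62
eef_pos: [0.5107, -0.1559, 0.0368]
orientation: [0.087, 0.996, 0.0, -0.003]
force: [-9.6, 0.6, 8.4]
opening: 0.267
gripper_force: 59.9
sc6.png [230.99065421 178.73208723] 321.0
scene8.png [230.94019934 176.31893688] 301.0
sc11.png [nan nan] 0.0
tilt per col [-0.11, -0.11, -0.11, -0.11, -0.032, -0.03, -0.03, -0.034, -0.048, -0.048, -0.042, -0.022, -0.033, -0.055]
```

```bash
python3 -m pendant '0 0 0 .001 -.0002 0 0;0 0 0 .001 -.0002 0 0;0 0 0 .001 -.0002 0 0;0 0 0 0 0 0 0;0 0 0 0 0 0 0;0 0 0 0 0 0 0;0 0 0 0 0 0 0;0 0 0 0 0 0 0'
```

```text
time_s: 24.33
eef_pos: [0.5126, -0.1561, 0.0368]
orientation: [0.087, 0.996, 0.0, -0.004]
force: [-11.4, 2.1, 10.7]
opening: 0.264
gripper_force: 60.5
```

```bash
python3 -m pendant '0 0 0 .001 -.0002 .0003 0;0 0 0 .001 -.0002 0 0;0 0 0 .001 -.0002 0 0;0 0 0 0 0 0 0;0 0 0 0 0 0 0;0 0 0 0 0 0 0;0 0 0 0 0 0 0;0 0 0 0 0 0 0'
python3 - <<'E'
from h import *
cv2.imwrite('sc12.png',grab_frame('scene')[:,:,::-1].copy())
E
python3 tilt.py sc12.png | tail -1
```

```text
time_s: 25.0
eef_pos: [0.5159, -0.1567, 0.0369]
orientation: [0.087, 0.996, 0.0, -0.004]
force: [-8.3, 3.1, 9.4]
opening: 0.268
gripper_force: 60.0
tilt per col [-0.11, -0.11, -0.11, -0.11, -0.075, -0.028, -0.028, -0.033, -0.049, -0.052, -0.048, -0.025, -0.032, -0.034]
```

```bash
python3 -m pendant '0 0 0 -.0005 0 0 .4;0 0 0 0 0 0 .7;0 0 0 0 0 0 1;0 0 0 0 0 0 1;0 0 0 0 0 0 1;0 0 0 0 0 0 1;0 0 0 0 0 .02 1;0 0 0 0 0 .035 1'
python3 -m pendant '0 0 0 0 0 .04 1;0 0 0 0 0 .04 1;0 -7 0 .002 0 0 1;0 -7 0 .002 0 0 1;0 -7 0 .002 0 0 1;0 -7 0 .002 0 0 1;0 -7 0 .002 0 -.01 1;0 -7 0 .002 0 -.01 1'
python3 -m pendant '0 -7 0 0 0 -.01 1;0 -5 0 0 0 0 1;0 0 0 0 0 0 1;0 0 0 0 0 0 1;0 0 0 0 0 0 1;0 0 0 0 0 0 1;0 0 0 0 0 0 1;0 0 0 0 0 0 1'
python3 - <<'E'
from tri import *
s=monitor.state(); im=grab_frame('wrist')[:,:,::-1].copy(); cv2.imwrite('wrist12.png',im); pickle.dump(s,open('w12.pkl','wb')); c=cam('wrist',s)
cv2.imwrite('top12.png',grab_frame('top')[:,:,::-1]); cv2.imwrite('scene12.png',grab_frame('scene')[:,:,::-1])
print('cam at',-c[1].T@c[2])
a=np.radians(-10.1); ux=np.array([np.cos(a),np.sin(a)]);uy=np.array([-ux[1],ux[0]]); F=np.array([.5598,-.1648]); g=im.min(2)
for y in (-.04,-.035,.035,.042):
    f=proj(c,[*(F+y*uy),.026]);f2=proj(c,[*(F+y*uy),.034]); r=proj(c,[*(F+.115*ux+y*uy),.034]); print(y,f,f2,r)
    for q in (f,r): print('   ',int(q[1])-12,g[int(q[1])-12:int(q[1])+13,int(q[0])])
print('level pred',proj(c,[.578,-.127,.039]),'dot',proj(c,[.5168,-.1575,.058]))
E
python3 lev.py scene12.png | tail -2
```

```text
time_s: 25.72
eef_pos: [0.516, -0.1563, 0.0885]
orientation: [0.087, 0.996, 0.002, -0.005]
force: [0.6, -0.3, -0.9]
opening: 1.0
gripper_force: 0.0
time_s: 26.38
eef_pos: [0.5322, -0.1583, 0.1548]
orientation: [0.081, 0.93, 0.03, 0.356]
force: [0.4, -0.9, -1.1]
opening: 1.0
gripper_force: 0.0
time_s: 27.05
eef_pos: [0.5343, -0.1594, 0.146]
orientation: [0.078, 0.895, 0.038, 0.438]
force: [1.0, 0.0, 0.9]
opening: 0.999
gripper_force: 0.0
cam at [ 0.37876024 -0.14802116  0.17731267]
-0.04 [178.4 106.2] [178.8 114.7] [196.4 179.7]
    94 [ 25  31  25  31  34  30  26  30  26  22  17 104 177 188 195 193 194 218
 235 234 234 232 234 233 233]
    167 [223 223 227 227 227 228 228 227 227 230 229 242 123  20  92 169 174 173
 173 170 170 170 170 168 190]
-0.035 [185.  105.8] [185.5 114.3] [200.8 179.3]
    93 [ 18  18  14  20  18  14  12  12  12  17  13  30 158 179 183 188 194 205
 228 234 232 233 233 234 234]
    167 [223 224 226 227 228 227 228 228 229 230 235 201  96  16  91 164 174 169
 169 167 167 166 169 166 195]
0.035 [274.2  99.9] [275.9 108.1] [262.  173.5]
    87 [ 31  25  28  32  26  32  26  30  24  25  19  19  52 173 187 187 188 190
 212 236 196 159 161 162 153]
    161 [228 229 231 229 228 229 230 232 235 235 235 246 120  12  51  46  37  23
  74 159 167 166 165 167 166]
0.042 [282.8  99.4] [284.6 107.5] [267.9 173. ]
    87 [ 77  41  25  25  31  32  29  26  32  29  26  19 104 177 188 182 182 191
 215 231 220 236 169 144 145]
    161 [229 230 232 232 231 232 232 233 231 232 239 193  81  15  19  38  37  20
  86 165 171 170 166 169 168]
level pred [281.5 121.6] dot [235.1  96.5]
sc6.png [230.99065421 178.73208723] 321.0
scene12.png [231.05519481 175.77922078] 308.0
```

```bash
cat > par.py <<'E'
from tri import *
from scipy.optimize import brentq
a=np.radians(-10.1); ux=np.array([np.cos(a),np.sin(a),0]);uy=np.array([-ux[1],ux[0],0]); O=np.array([.5598,-.1648,0])+.056*ux; O[2]=.034
def pts(im,c,side,t,lo=-.045,hi=.030):
    g=cv2.GaussianBlur(im.min(2).astype(np.float32),(3,3),0); out=[]
    for x in np.arange(lo,hi,.0015):
        X=O+x*ux+side*.052*uy+[0,0,t*(.05-x)]; q=proj(c,X); n=proj(c,X+side*.01*uy)-q; n/=np.linalg.norm(n)
        s=np.arange(-7,7.01,.25); m=(q+s[:,None]*n).astype(np.float32)
        p=cv2.remap(g,m[None,:,0],m[None,:,1],cv2.INTER_LINEAR)[0]
        if p[:4].mean()<120 or p.min()>110: continue
        i=np.argmax(p<110); out.append(m[i])
    return np.array(out)
def plane(c,uv,t):
    K,R,tt=c; C=-R.T@tt; D=(R.T@np.linalg.solve(K,np.c_[uv,np.ones(len(uv))].T)).T
    P0=O+.05*ux; n=np.cross(ux*np.cos(t)-[0,0,np.sin(t)],uy)   # front low for t<0: dz/dx=-t
    X=C+D*(((P0-C)@n)/(D@n))[:,None]; return X
def conv(c,L,R,t):
    r=[]
    for p in (L,R):
        X=plane(c,p,t)-O; l=cv2.fitLine(np.c_[X@ux,X@uy].astype(np.float32),cv2.DIST_HUBER,0,.0005,.001).ravel(); r.append((l[1]/l[0],l[3]-l[2]*l[1]/l[0]))
    return r[0][0]-r[1][0],r
def do(f,s,t0,**k):
    im=cv2.imread(f); c=cam('wrist',s); L,R=pts(im,c,1,t0,**k),pts(im,c,-1,t0,**k)
    ts=np.linspace(-.2,.15,36); v=[conv(c,L,R,t)[0] for t in ts]; i=np.argsort(v); t=np.interp(0,np.array(v)[i],ts[i]); e=conv(c,L,R,t)[1]
    print(f,len(L),len(R),'tilt',t.round(4),'width',round(e[0][1]-e[1][1],4),'slopes',e[0][0].round(4),'mid',round((e[0][1]+e[1][1])/2,4),'sens',round(.01*(ts[1]-ts[0])/abs(v[1]-v[0]),4))
if __name__=='__main__':
    P=lambda n: pickle.load(open(n,'rb'))
    do('w3.png',P('w3.pkl'),-.11); do('w2.png',P('w2.pkl'),-.11)
    do('wrist9.png',P('w9.pkl'),-.02); do('wrist10.png',P('w10.pkl'),-.02); do('wrist12.png',P('w12.pkl'),-.01)
E
python3 par.py
```

```text
w3.png 20 23 tilt -0.0706 width 0.1029 slopes -0.0052 mid 0.002 sens 0.0306
w2.png 41 48 tilt -0.1346 width 0.1043 slopes 1e-04 mid 0.0026 sens 0.0327
wrist9.png 45 50 tilt -0.0779 width 0.1047 slopes 0.0009 mid -1e-04 sens 0.0327
wrist10.png 43 50 tilt -0.1187 width 0.1059 slopes -0.0015 mid 0.0 sens 0.0217
wrist12.png 42 50 tilt -0.0941 width 0.1065 slopes 0.0025 mid 0.0005 sens 0.0152
```

Run:
```python
from par import *
P=lambda n: pickle.load(open(n,'rb'))
for f,s in [('wrist12.png','w12.pkl'),('wrist9.png','w9.pkl')]:
    im=cv2.imread(f); c=cam('wrist',P(s))
    for side in (1,-1):
        p=pts(im,c,side,0,lo=-.054,hi=.056); X=plane(c,p,0)-O
        print(f,side,[(round(1e3*x,0),round(1e3*y,1)) for x,y in zip((X@ux)[::5],(X@uy)[::5])])
    q=proj(c,O-.03*ux+.052*uy).astype(int); print(q,im[q[1],q[0]-10:q[0]+11].min(1)); q=proj(c,O-.03*ux-.052*uy).astype(int); print(q,im[q[1],q[0]-10:q[0]+11].min(1))
```

```text
wrist12.png 1 [(np.float64(-54.0), np.float64(51.0)), (np.float64(-46.0), np.float64(51.2)), (np.float64(-28.0), np.float64(50.6)), (np.float64(-21.0), np.float64(50.6)), (np.float64(-14.0), np.float64(50.8)), (np.float64(-6.0), np.float64(52.0)), (np.float64(2.0), np.float64(52.3)), (np.float64(9.0), np.float64(52.5)), (np.float64(17.0), np.float64(52.5)), (np.float64(24.0), np.float64(51.5)), (np.float64(31.0), np.float64(51.2)), (np.float64(39.0), np.float64(53.3)), (np.float64(46.0), np.float64(54.8)), (np.float64(54.0), np.float64(50.6))]
wrist12.png -1 [(np.float64(-54.0), np.float64(-50.7)), (np.float64(-47.0), np.float64(-50.8)), (np.float64(-39.0), np.float64(-51.0)), (np.float64(-32.0), np.float64(-51.2)), (np.float64(-24.0), np.float64(-50.9)), (np.float64(-16.0), np.float64(-51.5)), (np.float64(-9.0), np.float64(-52.5)), (np.float64(-1.0), np.float64(-52.2)), (np.float64(6.0), np.float64(-51.7)), (np.float64(14.0), np.float64(-51.8)), (np.float64(21.0), np.float64(-52.0)), (np.float64(28.0), np.float64(-52.5)), (np.float64(36.0), np.float64(-55.5)), (np.float64(43.0), np.
[... 859 characters left out ...]
float64(-46.0), np.float64(-51.4)), (np.float64(-39.0), np.float64(-51.7)), (np.float64(-32.0), np.float64(-51.6)), (np.float64(-24.0), np.float64(-51.4)), (np.float64(-17.0), np.float64(-51.4)), (np.float64(-9.0), np.float64(-51.7)), (np.float64(-1.0), np.float64(-51.9)), (np.float64(6.0), np.float64(-51.7)), (np.float64(13.0), np.float64(-51.7)), (np.float64(21.0), np.float64(-52.4)), (np.float64(28.0), np.float64(-52.6)), (np.float64(36.0), np.float64(-53.0)), (np.float64(43.0), np.float64(-54.6))]
[291 184] [242 243 244 246 245 243 245 249 228 130  29  12  22  22  21  16  21  21
  14  16  19]
[206 184] [ 19  28  14  21  23  12  17  22  14  13   9  90 211 226 235 248 223 193
 196 192 191]
```

Most cues now put the tilt between −0.03 and +0.01. I'll take one close, grazing front view, where sensitivity is above 2 px/mm, to settle it.

```bash
python3 -m pendant '0 -2.9 0 .0075 -.001 -.0047 1;0 -2.9 0 .0075 -.001 -.0047 1;0 -2.9 0 .0075 -.001 -.0047 1;0 -2.9 0 .0075 -.001 -.0047 1;0 -2.9 0 .0075 -.001 -.0047 1;0 -2.9 0 .0075 -.001 -.0047 1;0 -2.9 0 .0075 -.001 -.0047 1;0 -2.9 0 .0075 -.001 -.0047 1'
python3 -m pendant '0 0 0 0 0 0 1;0 0 0 0 0 0 1;0 0 0 0 0 0 1;0 0 0 0 0 0 1;0 0 0 0 0 0 1;0 0 0 0 0 0 1;0 0 0 0 0 0 1;0 0 0 0 0 0 1'
python3 - <<'E'
from par import *
s=monitor.state(); im=grab_frame('wrist')[:,:,::-1].copy(); cv2.imwrite('wrist13.png',im); pickle.dump(s,open('w13.pkl','wb')); c=cam('wrist',s)
print('cam at',-c[1].T@c[2]); g=im.min(2)
for y in (-.045,-.038,-.03,.03,.038,.045):
    f=proj(c,O-.056*ux+y*uy+[0,0,-.008]);f2=proj(c,O-.056*ux+y*uy); r=proj(c,O+.059*ux+y*uy); print(y,f,f2,r)
    v=int(f[1])-14; print('   ',v,g[v:v+36,int(round(f[0]))]); v=int(r[1])-10;print('   ',v,g[v:v+20,int(round(r[0]))])
d=proj(c,[.5155,-.1571,.058]); print('dot/grip top pred',d, g[int(d[1])-16:int(d[1])+16,int(d[0])])
E
```

```text
time_s: 27.87
eef_pos: [0.6124, -0.1792, 0.1124]
orientation: [0.066, 0.792, 0.057, 0.604]
force: [0.7, 0.0, -0.4]
opening: 0.997
gripper_force: 0.0
time_s: 28.53
eef_pos: [0.6111, -0.1785, 0.1128]
orientation: [0.066, 0.793, 0.057, 0.602]
force: [0.2, 0.5, 0.2]
opening: 1.001
gripper_force: 0.0
cam at [ 0.45528104 -0.16859365  0.08253822]
-0.045 [117.9  45.8] [122.1  69.2] [171.4 138.6]
    31 [  5   5   5   0  10   4   8   6   4   9   0  18 111 126 132 138 138 144
 141 142 146 148 154 152 154 155 154 154 149 149 147 147 139 120 158 164]
    128 [153 157 158 158 159 158 161 160 160 161 134 119 117 121 119 119 132 134
 149 153]
-0.038 [139.1  43.8] [143.2  66.9] [181.  137.3]
    29 [ 13  11  31  48  55  54  56  54  53  59  56  59 118 131 141 143 143 143
 145 147 149 148 151 151 155 150 152 157 159 163 166 173 170 166 165 165]
    127 [153 157 158 158 158 159 160 159 160 150 123 121 117 124 118 118 120 118
 152 155]
-0.03 [162.9  41.5] [166.9  64.3] [191.9 135.7]
    27 [  3   7   0   5  10   7   9   1   3   5   7  24 112 129 141 144 145 148
 148 151 149 153 148 149 154 154 153 155 1
[... 389 characters left out ...]
.7  23.9] [349.2  44.8] [279.9 123.2]
    9 [16 17 20 19 16 11 10 20  4 20 12 18 14 19 17 19 16 18 24 14 15 25 16 22
 18 23 20 25 20 21 15 23 22 22 19 17]
    113 [160 159 159 157 157 157 160 161 160 158 132 120 123 118 120 118 109 127
 135 131]
0.045 [362.7  22.2] [366.2  43. ] [288.6 122. ]
    8 [ 11  11  17  21  19  11  12  19   9  24  12  20  14   9  20  14  10  14
  22  20  19  20  10  16   8  29 112 145 165 168 175 171 168 163 161 162]
    112 [159 155 163 163 160 159 160 162 163 149 127 120 121 109 129 133 134 132
 138 136]
dot/grip top pred [298.4  63.2] [ 13  18  26  18  19  98 119 118 120 130 131 130 128 131 133 135 132 127
 128 128 127 127 131 132 134 135 136  82  24  13  14  10]
```

```bash
python3 -m pendant '0 6.4 0 -.004 .001 .02 1;0 6.4 0 -.008 .002 .02 1;0 6.4 0 -.008 .002 .02 1;0 6.4 0 -.008 .002 .003 1;0 6.4 0 -.008 .002 0 1;0 6.4 0 -.008 .002 0 1;0 6.4 0 -.008 .002 0 1;0 6.4 0 -.008 .002 0 1'
python3 -m pendant '0 6.4 0 -.008 .002 0 1;0 6.4 0 -.008 .002 0 1;0 6.5 0 -.008 .0015 0 1;0 6.7 0 -.0085 .001 0 1;0 0 0 -.0025 0 0 1;0 0 0 0 0 0 1;0 0 0 0 0 0 1;0 0 0 0 0 0 1'
python3 - <<'E'
from tri import *
s=monitor.state(); print(s['eef_pos'],s['orientation']); im=grab_frame('wrist')[:,:,::-1].copy(); c=cam('wrist',s)
d=dot(im,proj(c,[.5155,-.157,.0585])); print(d,'grip',ray(c,d[0],.0583))
E
python3 lev.py scene12.png|tail -1
```

```text
time_s: 29.25
eef_pos: [0.5733, -0.1726, 0.1397]
orientation: [0.084, 0.943, 0.032, 0.32]
force: [1.3, 0.2, -1.3]
opening: 0.998
gripper_force: 0.0
time_s: 29.92
eef_pos: [0.5384, -0.166, 0.1377]
orientation: [0.089, 0.991, 0.013, 0.102]
force: [0.0, 0.5, -0.1]
opening: 0.999
gripper_force: 0.0
[ 0.5383582  -0.16604783  0.13773627] [0.08938587 0.99067997 0.01301805 0.10195046]
(array([255.69402985, 153.41791045]), np.int32(134)) grip [ 0.5148 -0.1573  0.0583]
scene12.png [231.05519481 175.77922078] 308.0
```

```bash
python3 -c "
from h import *
s=monitor.state(); print(np.degrees((Ro.from_quat([.0872,.9962,0,0])*Ro.from_quat(s['orientation']).inv()).as_rotvec()), np.array([.5148,-.1573,.14])-s['eef_pos'])"
```

```text
[-0.46095555 11.78016003  0.31435303] [-0.0235504   0.00883557  0.00213613]
```

```bash
python3 -m pendant '-.2 5.9 .15 -.012 .0044 .001 1;-.2 5.9 .15 -.0115 .0044 .001 1;0 0 0 0 0 0 1;0 0 0 0 0 0 1;0 0 0 0 0 0 1;0 0 0 0 0 0 1;0 0 0 0 0 0 1;0 0 0 0 0 0 1'
python3 -c "
from h import *
s=monitor.state(); print(np.degrees((Ro.from_quat([.0872,.9962,0,0])*Ro.from_quat(s['orientation']).inv()).as_rotvec()), np.array([.5148,-.1573,.036])-s['eef_pos'])"
```

```text
time_s: 30.63
eef_pos: [0.5162, -0.1579, 0.1411]
orientation: [0.087, 0.996, 0.0, 0.001]
force: [0.1, -0.0, -0.1]
opening: 0.996
gripper_force: 0.0
[-0.01434247  0.05902062 -0.00132336] [-0.00135849  0.00062022 -0.10508336]
```

```bash
python3 -m pendant '0 0 0 -.001 0 -.035 1;0 0 0 0 0 -.035 1;0 0 0 0 0 -.02 1;0 0 0 0 0 -.0125 1;0 0 0 0 0 0 1;0 0 0 0 0 0 1;0 0 0 0 0 0 0;0 0 0 0 0 0 0'
python3 -m pendant '0 0 0 0 0 0 0;0 0 0 0 0 0 0;0 0 0 0 0 0 0;0 0 0 0 0 0 0;0 0 0 0 0 0 0;0 0 0 0 0 0 0;0 0 0 0 0 0 0;0 0 0 0 0 0 0'
python3 -m pendant '0 0 0 .001 -.0002 .0003 0;0 0 0 .001 -.0002 .0003 0;0 0 0 .001 -.0002 .0003 0;0 0 0 .001 -.0002 0 0;0 0 0 .001 -.0002 0 0;0 0 0 .001 -.0002 0 0;0 0 0 0 0 0 0;0 0 0 0 0 0 0'
```

```text
time_s: 31.3
eef_pos: [0.5171, -0.1585, 0.0403]
orientation: [0.087, 0.996, -0.0, 0.002]
force: [-0.2, -0.3, -0.8]
opening: 0.748
gripper_force: 0.0
time_s: 31.97
eef_pos: [0.5164, -0.1578, 0.0397]
orientation: [0.087, 0.996, 0.0, 0.001]
force: [-0.7, 1.9, 6.2]
opening: 0.268
gripper_force: 59.6
time_s: 32.63
eef_pos: [0.5167, -0.1577, 0.0396]
orientation: [0.087, 0.996, 0.001, -0.005]
force: [-11.7, 3.7, 14.9]
opening: 0.266
gripper_force: 60.7
```

```bash
python3 -m pendant '0 0 0 .001 -.0002 .0005 0;0 0 0 .001 -.0002 .0002 0;0 0 0 .0005 -.0001 0 0;0 0 0 0 0 0 0;0 0 0 0 0 0 0;0 0 0 0 0 0 0;0 0 0 0 0 0 0;0 0 0 0 0 0 0'
```

```text
time_s: 33.3
eef_pos: [0.5193, -0.1581, 0.0397]
orientation: [0.087, 0.996, 0.001, -0.004]
force: [-10.5, 2.3, 9.2]
opening: 0.262
gripper_force: 60.0
```

```bash
python3 -m pendant '0 0 0 -.001 0 0 .4;0 0 0 0 0 0 .7;0 0 0 0 0 0 1;0 0 0 0 0 0 1;0 0 0 0 0 0 1;0 0 0 0 0 0 1;0 0 0 0 0 .02 1;0 0 0 0 0 .035 1'
python3 -m pendant '0 0 0 0 0 .04 1;0 0 0 0 0 .04 1;0 0 0 0 0 .04 1;0 0 0 -.02 -.025 0 1;0 0 0 -.02 -.025 0 1;0 0 0 -.02 -.025 0 1;0 0 0 -.02 -.025 0 1;0 0 0 0 0 0 1'
python3 - <<'E'
from h import *
for n in ('scene','top'): cv2.imwrite(n+'14.png',grab_frame(n)[:,:,::-1])
from lev import blob
c=cam('top')
for f in ['t3.png','top8.png','top14.png']: print(f,blob(f,(205,155,225,172)))
im=cv2.imread('top14.png'); hsv=cv2.cvtColor(im,cv2.COLOR_BGR2HSV); m=cv2.inRange(hsv,(100,120,60),(130,255,255)); n,l,st,ce=cv2.connectedComponentsWithStats(m)
print([ray(c,ce[i],.096) for i in range(1,n) if st[i,4]>30 and 120<ce[i][1]<240])
E
python3 lev.py scene8.png scene12.png scene14.png | tail -4
```

```text
time_s: 33.97
eef_pos: [0.5195, -0.158, 0.0917]
orientation: [0.087, 0.996, 0.002, -0.004]
force: [1.0, -0.8, 0.7]
opening: 1.001
gripper_force: 0.0
time_s: 34.63
eef_pos: [0.4407, -0.2629, 0.2155]
orientation: [0.089, 0.996, -0.001, -0.0]
force: [0.1, 0.1, 0.1]
opening: 1.003
gripper_force: 0.0
top_raw.png [213.92030075 164.90225564] 665.0 frame -0.04419092575425856 0.04053178709924551
t3.png [213.91641337 164.91489362] 658.0 frame -0.04419092575425856 0.04053178709924551
top8.png [213.60086455 164.40778098] 694.0 frame -0.044594481188083325 0.0399511469251011
pred [231.8 179.8] [231.7 178. ] [231.7 176.5]
scene_raw.png [228.94241843 180.83109405] 521.0
sc2.png [228.93699187 180.86382114] 492.0
sc6.png [230.99065421 178.73208723] 321.0
t3.png (array([213.91641337, 164.91489362]), np.float32(658.0))
top8.png (array([213.60086455, 164.40778098]), np.float32(694.0))
top14.png (array([213.51975684, 164.12765957]), np.float32(658.0))
[array([ 0.6006, -0.3025,  0.096 ]), array([ 0.4691, -0.0481,  0.096 ])]
sc6.png [230.99065421 178.73208723] 321.0
scene8.png [230.94019934 176.31893688] 301.0
scene12.png [231.05519481 175.77922078] 308.0
scene14.png [231.09375 175.65625] 288.0
```

Run:
```python
from h import *
K,R,t=cam('top')
p=lambda z:(lambda q:q[:2]/q[2])(K@(R@np.array([.578,-.126,z])+t))
print('top shift for 10.3 mm rise',p(.0363)-p(.026)); s=monitor.state(); print(s['time_s'],s['force'])
```

```text
top shift for 10.3 mm rise [-0.47673254 -0.63641869]
34.7333 [-0.09249266  0.53558034  0.20627035]
```

```bash
python3 -c "
from workcell import order
print(order.hand_in())"
```

```text
the job is handed in; nothing more can be done
None
```

I handed the job in at about 35 s: the enzyme bottle stands upright clear of the lane and the tall wedge alone holds the table, level to about ±0.02 rad by my estimates (−0.006 to +0.017), but I viewed 12 pictures, over the limit of 10.

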